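Clear the hammer off the tool carousel, stand the chisels in it and index it

TASK

Lift the hammer off the tool carousel and lay it wholly on the cork mat; then drop every chisel from the bench end-down (either end) into the red cup, right to its bottom, leaving the carousel in its starting notch while you load. Once all are in, turn the carousel one notch anticlockwise seen from above, so that the red cup clicks into place facing the yellow pointer. Leave the tin, the wire brush and the spanner where they are.

Things in the scene. Friction and masses are not known exactly. Their poses are not given: they have to be found in the camera images.
- rotor (a joint): Angle (rad) of the carousel: a round steel table, 284 mm across, with six square cups, turning about a vertical axis. Grows anticlockwise seen from above; starts in a notch at 0. Detent every 60 degrees (1.047 rad): left within 25 degrees of a notch it is drawn into it (up to 0.18 N m) and settles within 0.05. Friction 0.03 N m; turns 170 degrees either way.
- red_cup (a point): Centre of the mouth of the red cup: a square tube 66 mm wide outside, 60 mm inside, 101 mm deep, mouth 140 mm above the bench, its centre 100 mm from the carousel's axis. Five dark cups like it stand 60 degrees apart round the carousel. This point turns with the carousel: x points outwards from the axis, z up.
- wing_grip (a point): Grip point of the orange wing handle on the carousel's axis, 178 mm above the bench. The handle is a flat bar 52 mm long, 14 mm thick, 44 mm high (150 to 194 mm above the bench) on a 24 mm post. Its length lies along this point's x axis, which always points to the red cup; z up. Grip it across its thickness (y) and turn.
- carousel: The carousel's fixed green round foot, 200 mm across; origin at the centre of its underside on the bench, on the turning axis, z up. The rotating table's rim (radius 142 mm) is 28 to 38 mm above the bench. A chisel that hangs crossed on others in a cup can be pressed down lightly (10 N) from above.
- pointer (a point): Top of the fixed yellow pointer block (20 x 30 mm, 34 mm tall) that stands on the bench beside the carousel, 167 mm from the axis, at one notch (60 degrees anticlockwise from above) from where the red cup starts.
- hammer: Hammer, 0.4 to 0.65 kg, at first across the cup mouths over the red cup. Origin on the handle's axis; balance point 9 mm from it towards the head. x along the handle away from the head, y along the head. Steel handle 22 mm square, x = -30 to +85 mm, then blue grip 28 (y) by 22 mm (z) to +170. Head 34 x 34 mm (x, z), y = -43 to +43, centred at x = -47.
- hammer_head (a point): Centre of the hammer's head, on the handle's axis.
- hammer_end (a point): End of the hammer's handle, on its axis; 217 mm from hammer_head.
- mat: Cork mat fixed on the bench, 360 mm (its x) by 200 mm (its y), 4 mm thick; origin at the centre of its underside.
- chisel1: Square, smooth steel chisel, 140 mm long (its x axis), 14 x 14 mm, 0.2 kg, with a blue band; lies flat on the bench at the start. Origin at its centre. The cutting end is at -x; to the touch it is a plain square bar over its whole length. May be absent.
- chisel2: Square, smooth steel chisel, 140 mm long (its x axis), 14 x 14 mm, 0.2 kg, with a yellow band; lies flat on the bench at the start. Origin at its centre. The cutting end is at -x; to the touch it is a plain square bar over its whole length. May be absent.
- chisel3: Square, smooth steel chisel, 140 mm long (its x axis), 14 x 14 mm, 0.2 kg, with a green band; lies flat on the bench at the start. Origin at its centre. The cutting end is at -x; to the touch it is a plain square bar over its whole length. May be absent.
- chisel4: Square, smooth steel chisel, 140 mm long (its x axis), 14 x 14 mm, 0.2 kg, with a white band; lies flat on the bench at the start. Origin at its centre. The cutting end is at -x; to the touch it is a plain square bar over its whole length. May be absent.
- chisel5: Square, smooth steel chisel, 140 mm long (its x axis), 14 x 14 mm, 0.2 kg, with an orange band; lies flat on the bench at the start. Origin at its centre. The cutting end is at -x; to the touch it is a plain square bar over its whole length. May be absent.
- chisel6: Square, smooth steel chisel, 140 mm long (its x axis), 14 x 14 mm, 0.2 kg, with a red band; lies flat on the bench at the start. Origin at its centre. The cutting end is at -x; to the touch it is a plain square bar over its whole length. May be absent.
- flux_tin: Bystander: tin 72 mm across, 100 mm tall, origin at the centre of its underside.
- wire_brush: Bystander: brush about 200 mm long lying on the bench, handle to its -x; origin at the centre of its underside.
- spanner: Bystander: spanner about 180 mm long lying on the bench, handle to its -x; origin at the centre of its underside.
Things that resemble listed ones, but are neither listed nor needed, are in the scene too. What is shaped like the chisel4 but black or purple is not meant. Leave any pink or turquoise look-alike of the chisel3 alone.

How it is judged:
By the outcome, as a careful person would: the job done as asked, in the order asked, and still so for the second after the job is handed in, with the robot touching nothing.
Of chisel1, chisel2, chisel3, chisel4, chisel5, chisel6 only 4 to 5 are there at a start; the rules pass over those that are not, and their reading is None.
At some moment in a run one of chisel1, chisel2, chisel3, chisel4, chisel5, chisel6 may be knocked a few centimetres aside while the robot is not near it.
Once in a run the grip may slacken for a moment while it holds something.
It also fails if it takes over 210 s, if anything falls off the work surface, if the arm or the gripper's body presses on something with over 40 N, if the wrist force passes 120 N, or if a joint passes its speed limit or range.

ROBOT

A 6-joint arm with a two-finger parallel gripper is mounted at the origin on the work surface. World frame = base frame: x ahead of the robot, y to its left, z up, the work surface at z = 0. Lengths are in mm, angles in rad, forces in N, time in s.
With the tool pointing down it reaches from about 275 to 750 mm from the base axis. Payload 10.2 kg.
Tool frame: the origin (TCP) lies midway between the tips of the shut fingers; the grasp point (between the pads) lies 19 mm behind it (ctrl.grip_depth is the distance from the TCP to the grasp point, in mm); y points along the fingers, x is the direction in which the jaws open and shut, and the axes are right-handed (so a half turn about y gives the same grasp; the last joint's range is limited). The gripper opens to 85 mm and grips with 20 to 120 N. Pads are 22 mm wide; open, the fingers measure 114 mm over their backs; the gripper's body (76 mm by 85 mm) begins 54 mm behind the grasp point. The pads swing forward as they close: fully open they stand 13 mm farther back than shut.
Start: joints at [0.926, 0.313, 1.498, -0, 1.331, -0.223], TCP at [214.95, 478.986, 231.294] pointing down, gripper open.
Joint ranges: [-2.94, 2.94], [-0.97, 2.17], [0.19, 2.56], [-1.23, 4.37], [0.02, 3.11], [-2.88, 2.88]. Speed limits (rad/s): [2.39, 2.39, 3.01, 3.14, 3.14, 3.14].

INTERFACE

Orientations are given as a unit quaternion [w, x, y, z].
In Python, from rig import ctrl gives the robot as it stands. The module is installed in compiled form; this text tells all that it offers.
- The arm moves only by the tool drive_tool, never from a script. Its arguments are lists of equal length, an entry for each row: "gripper": the closure, from 0 (fully open) to 1 (shut); "offset": the shift along the tool's x, y, z in m, a list of three; "turn": the turn about the tool's y in degrees. In form: {"gripper": [gripper, ...], "offset": [[tx, ty, tz], ...], "turn": [turn, ...]}. A call has 1 to 20 rows; each row shifts and turns the commanded pose from where the row before left it, along the tool's axes as they then stand; what a row does not reach is not made up. A row lasts 1/12 s, in which the tool goes at most 41.7 mm and 7.16 degrees, less where a joint would pass 70% of its speed; a pose out of reach is approached as far as the arm can. A call is refused whole if a number of a shift passes 0.0417 or a number of a turn 7.16, either way. A call with a gripper value outside its range is refused whole. The fingers move at their own pace and stop on an object; "force" is the grip in N (left out, the last holds). Time passes only in rows, so rows that do not move let the fingers close. It gives the time, the measured TCP pose, the force and the opening at its end, in the units of the state.
- ctrl.sense(): the state, without advancing time (a new reading comes with each control period).
- ctrl.capture(name): name is "side" or "top"; returns (picture, depth): 400x640x3 uint8, red, green, blue; 400x640 float32, mm along the optical axis (not along the pixel's ray), 0 where there is no reading.
- ctrl.camera_params(name): a dict with "fovy" (degrees; the focal length in pixels is half the picture's height over the tangent of half this angle, whatever the lens; pixels are square), "cx", "cy" (the principal point, pixels), "distortion" ([k1, k2, p1, p2, k3] as OpenCV has them; the pictures are not rectified), "view" (4x4, takes a point from world to camera coordinates). Camera axes: x right, y down, z forward; pixel columns grow to the right and rows downward; lengths in mm; the calibration is good to about 2 mm. A picture is of the moment at which its call begins. camera_params takes no time and is no camera call.
- ctrl.finish_job(): hands the job in, once; it reports no verdict.
Trained networks look in the newest picture that a camera, given by its name, has taken for a name from the list of things; names that differ only in an ending like _2 or _b are one class to them, and where a whole thing is asked for, a point or a joint stands for the part that bears it (a point fixed in the world has none). Each returns a list of dicts, best first, with "score" (0 to 1); they miss things now and then, are a little off and sometimes report something else, mostly with a low value. They report only what shows in the picture. A call takes as long as a camera call. They do not tell look-alikes from the thing itself.
- ctrl.boxes_of(camera, query): "centre" ([x, y, z] in mm, in the coordinates of the camera as it stood for that picture, good to about 4 mm: the middle of the surface that is visible of it).
- ctrl.regions_of(camera, query): "mask" (400x640 bool, what is visible of it).
- ctrl.pinpoint(camera, query): "centre" ([x, y, z] in mm, in the coordinates of the camera as it stood for that picture, good to about 4 mm: a listed point, or the origin of a listed thing).
The state is a dict: "time_s": time; "joints": joint angles; "dq": joint speeds; "tau": joint torques, N m; "eef_pos": TCP position; "ee_rot": TCP orientation; "force": force on the tool from outside, world axes, zero at the start; "wrist_torque": the same for the moment, N m; "grip_width": opening from 0.0 (shut) to 1.0 (fully open).
Only numpy, scipy, OpenCV 4.12 (cv2) and the standard library are available. Lean on these libraries where they do the work, as an engineer would, in place of code of your own. Each camera call takes 0.05 s, during which the arm holds its last target.

## Working session

There is one attempt and no reset: what is moved stays moved. The work goes in short steps, Python scripts to look and compute and a tool call to move; the robot and the scene stay as the last step left them, time stands still between calls to the robot, and variables do not carry over. Pictures are saved under pics/ and viewed, and the job is handed in when it is done.

Besides the shell and the picture viewer there is one more tool, called after ">>>" as name(argument=value, ...), one argument or row to a line, values as JSON. drive_tool: Moves the arm, as the interface text tells. Its arguments: {"type":"object","properties":{"gripper":{"type":"array","items":{"type":"number"}},"offset":{"type":"array","items":{"type":"array","items":{"type":"number"}}},"turn":{"type":"array","items":{"type":"number"}},"force":{"type":"number"}},"required":["gripper","offset","turn"]}

```bash
ls; mkdir -p pics
python3 - <<'E'
from rig import ctrl
import cv2
print(ctrl.sense())
for n in("side","top"):
    p,d=ctrl.capture(n); cv2.imwrite(f"pics/{n}0.png",p[:,:,::-1]); print(n,ctrl.camera_params(n))
E
```

```text
pics
{'time_s': 0.0, 'joints': array([ 9.25612748e-01,  3.13434404e-01,  1.49844555e+00,  1.48690392e-05,
        1.33096018e+00, -2.23392806e-01]), 'dq': array([-1.11681749e-03,  2.07647662e-04, -9.21103182e-06, -6.28190944e-04,
        2.07851793e-03,  2.51797228e-03]), 'tau': array([-1.17705789e-03, -4.12250662e+01, -2.59745389e+01, -2.69604134e-04,
        4.15256945e-03,  1.34569527e-05]), 'eef_pos': array([214.78244052, 478.78092791, 230.73985673]), 'ee_rot': array([-0.59344337,  0.59373717,  0.38383714, -0.38466894]), 'force': array([-0.18794369,  0.47802073, -0.45811964]), 'wrist_torque': array([-0.00545427, -0.02556419, -0.01152876]), 'grip_width': 1.0022947686388826}
side {'fovy': 42.3693775114734, 'cx': 324.93762611706205, 'cy': 207.34712576688506, 'distortion': array([-0.06754219,  0.        ,  0.        ,  0.        ,  0.        ]), 'view': array([[-9.31481584e-01, -3.63748072e-01, -5.42206673e-03,
         4.86082666e+02],
       [-2.45133060e-01,  6.38606913e-01, -7.29445676e-01,
         1.32637862e+02],
       [ 2.68797028e-01, -6.78136085e-01, -6.84017257e-01,
         1.63384503e+03],
       [ 0.00000000e+00,  0.00000000e+00,  0.00000000e+00,
         1.00000000e+00]])}
top {'fovy': 53.211370395310915, 'cx': 322.06278769295943, 'cy': 204.6742188440182, 'distortion': array([-0.00438808,  0.        ,  0.        ,  0.        ,  0.        ]), 'view': array([[-4.07640637e-03, -9.99981878e-01,  4.43015501e-03,
         8.93477102e+01],
       [-9.88043506e-01,  3.34486765e-03, -1.54139033e-01,
         4.95590884e+02],
       [ 1.54121422e-01, -5.00551923e-03, -9.88039236e-01,
         1.14948621e+03],
       [ 0.00000000e+00,  0.00000000e+00,  0.00000000e+00,
         1.00000000e+00]])}
```

View pics/top0.png

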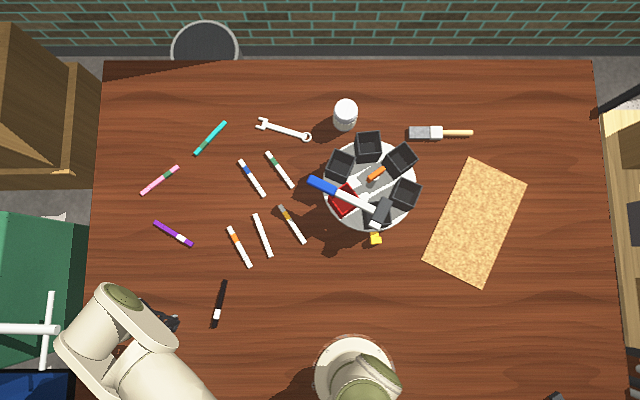

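View pics/side0.png

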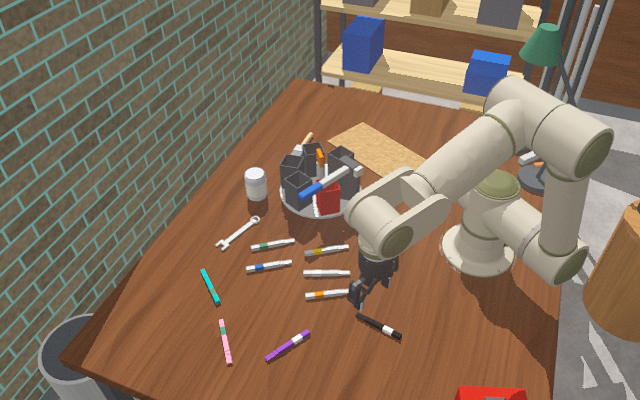

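```bash
cat > h.py <<'E'
from rig import ctrl
import cv2, numpy as np
def K(n):
    c=ctrl.camera_params(n); f=200/np.tan(np.radians(c['fovy'])/2)
    return np.array([[f,0,c['cx']],[0,f,c['cy']],[0,0,1]]),np.array(c['distortion']),np.array(c['view'])
def c2w(n,p):
    _,_,V=K(n); return np.linalg.inv(V)[:3]@np.r_[p,1]
def pix(n,uv,z):
    """world point on plane z for pixels uv"""
    k,d,V=K(n); uv=np.atleast_2d(np.float64(uv)); q=cv2.undistortPoints(uv[:,None],k,d)[:,0]
    r=np.c_[q,np.ones(len(q))]@V[:3,:3]; o=-V[:3,:3].T@V[:3,3]
    return o+r*((z-o[2])/r[:,2])[:,None]
def cloud(n,depth):
    k,d,V=K(n); v,u=np.mgrid[:400,:640]; q=cv2.undistortPoints(np.float64(np.c_[u.ravel(),v.ravel()])[:,None],k,d)[:,0]
    P=np.c_[q,np.ones(len(q))]*depth.ravel()[:,None]
    W=(P-V[:3,3])@V[:3,:3]; return W.reshape(400,640,3)
def proj(n,P):
    k,d,V=K(n); r,_=cv2.Rodrigues(V[:3,:3]); return cv2.projectPoints(np.float64(np.atleast_2d(P)),r,V[:3,3],k,d)[0][:,0]
def st():
    s=ctrl.sense(); 
    import scipy.spatial.transform as T
    q=s['ee_rot']; R=T.Rotation.from_quat([q[1],q[2],q[3],q[0]]).as_matrix()
    print('t',round(s['time_s'],2),'tcp',s['eef_pos'].round(1),'xaxis',R[:,0].round(3),'y',R[:,1].round(3),'z',R[:,2].round(3),'F',s['force'].round(1),'grip',round(s['grip_width'],3),'j',s['joints'].round(2))
    return s,R
E
python3 - <<'E'
from h import *
st()
p,d=ctrl.capture('top')
W=cloud('top',d); np.save('w0.npy',W)
for q in ['red_cup','wing_grip','carousel','pointer','hammer','hammer_head','hammer_end','mat']:
    r=ctrl.pinpoint('top',q)
    for a in r[:2]: print(q,round(a['score'],2),c2w('top',a['centre']).round(1))
for q in ['chisel1','chisel2','chisel3','chisel4','chisel5','chisel6']:
    for a in ctrl.pinpoint('top',q)[:3]: print(q,round(a['score'],2),c2w('top',a['centre']).round(1))
# chisels: white pix
hsv=cv2.cvtColor(p,cv2.COLOR_RGB2HSV)
for (u,v) in [(280,170),(251,178),(292,224),(262,235),(238,246)]:
    m=np.zeros((400,640),np.uint8); win=(slice(v-28,v+28),slice(u-18,u+18))
    h=W[...,2]; m[win]=((h[win]>7)&(h[win]<30))
    n,l,s,c=cv2.connectedComponentsWithStats(m); i=1+np.argmax(s[1:,4])
    rc=cv2.minAreaRect(np.argwhere(l==i)[:,::-1].astype(np.float32)); 
    P=W[l==i]; cc=(P.min(0)+P.max(0))/2; r2=cv2.minAreaRect(P[:,:2].astype(np.float32)); print((u,v),s[i,4],'ctr',np.round(r2[0],1),np.round(r2[1],1),round(r2[2],1),'zmed',np.median(P[:,2]).round(1))
E
```

```text
t 0.1 tcp [214.8 478.8 230.8] xaxis [ 0.409  0.912 -0.001] y [-0.001 -0.001 -1.   ] z [-0.912  0.409  0.   ] F [ 0.2  0.8 -0.1] grip 0.998 j [ 0.93  0.31  1.5  -0.    1.33 -0.22]
red_cup 0.66 [558.6 -49.4  -3.6]
red_cup 0.65 [500.8  26.3 139.9]
wing_grip 0.75 [558.8 -54.5 173.1]
wing_grip 0.75 [ 448.2 -374.4    3.1]
carousel 0.76 [560.  -52.3  -1.4]
pointer 0.77 [393.6 -70.2  29.1]
pointer 0.53 [441.9 182.    5.9]
hammer 0.93 [474.9 -23.8 155.1]
hammer 0.71 [392.4 -69.2  32.6]
hammer_head 0.94 [455.2 -63.9 156.8]
hammer_end 0.68 [553.3 128.  145.8]
hammer_end 0.52 [501.6  24.  143.8]
mat 0.85 [ 448.9 -377.2    1.1]
mat 0.34 [455.7 -66.6 158.6]
chisel1 0.85 [212.9 386.6   4.5]
chisel1 0.77 [414.  268.3   5.7]
chisel1 0.7 [580.  583.1   6.8]
chisel2 0.85 [212.9 386.6   4.5]
chisel2 0.77 [414.  268.3   5.7]
chisel2 0.7 [580.  583.1   6.8]
chisel3 0.85 [212.9 386.6   4.5]
chisel3 0.77 [414.  268.3   5.7]
chisel3 0.7 [580.  583.1   6.8]
chisel4 0.85 [212.9 386.6   4.5]
chisel4 0.77 [414.  268.3   5.7]
chisel4 0.7 [580.  583.1   6.8]
chisel5 0.85 [212.9 386.6   4.5]
chisel5 0.77 [414.  268.3   5.7]
chisel5 0.7 [580.  583.1   6.8]
chisel6 0.85 [212.9 386.6   4.5]
chisel6 0.77 [414.  268.3   5.7]
chisel6 0.7 [580.  583.1   6.8]
(280, 170) 198 ctr [613.  217.7] [140.3  14.7] 35.8 zmed 12.8
(251, 178) 199 ctr [586.  302.3] [139.4  14. ] 34.5 zmed 12.3
(292, 224) 199 ctr [444.7 178.5] [137.6  13.4] 33.8 zmed 12.4
(262, 235) 208 ctr [410.1 265.7] [138.3  14.1] 21.8 zmed 11.9
(238, 246) 216 ctr [375.6 334.8] [139.7  15.3] 30.1 zmed 11.9
```

Run:
```python
import cv2
p=cv2.imread('pics/top0.png')
cv2.imwrite('pics/z1.png',cv2.resize(p[110:270,290:450],(800,800),interpolation=cv2.INTER_CUBIC)[:600] if 0 else cv2.resize(p[115:255,295:445],(640,597),interpolation=cv2.INTER_CUBIC))
p=cv2.imread('pics/side0.png')
cv2.imwrite('pics/z2.png',cv2.resize(p[120:320,200:420],(660,600),interpolation=cv2.INTER_CUBIC))
```

```text
(no output)
```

View pics/z1.png

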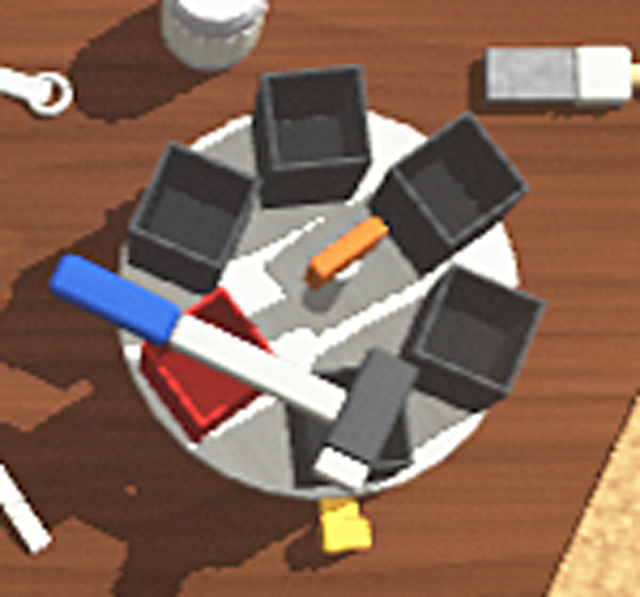

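View pics/z2.png

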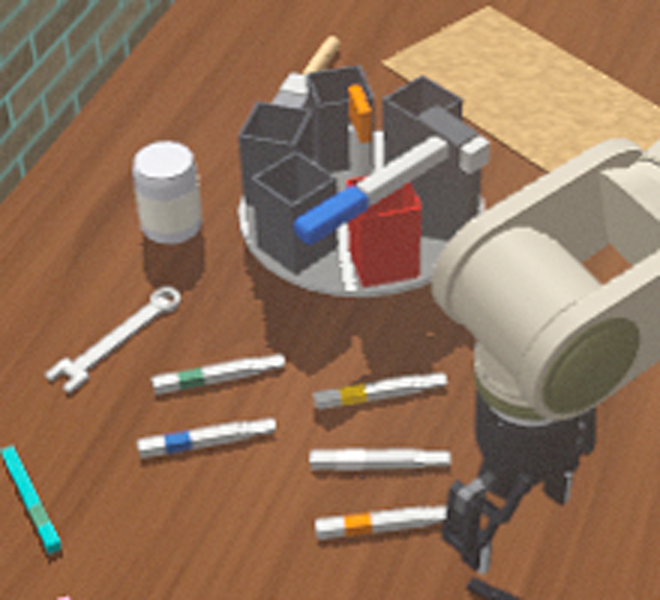

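>>> drive_tool(
  gripper=[0.4,0.4,0.4,0.4,0.4,0.4,0.4,0.4,0.4,0.4,0.4,0.4,0.4],
  offset=[
    [0,0,0],
    [0,0,0],
    [0,0,0],
    [0,0,0],
    [0,0,0],
    [0,0,0],
    [0,0,0],
    [0,0,0],
    [0,0,0],
    [0,0,0],
    [0,0,0],
    [0,0,0],
    [0,0,0],
  ],
  turn=[7.06,7.06,7.06,7.06,7.06,7.06,7.06,7.06,7.06,7.06,7.06,7.06,7.06],
)

```text
time_s: 1.93
eef_pos: [215.0, 479.0, 231.3]
ee_rot: [0.689, -0.689, 0.161, -0.161]
force: [-0.7, 0.3, 0.6]
grip_width: 0.605
```

```bash
cat >> h.py <<'E'
def go(x,y,z=None):
    """tool-axis shift (m) to world target"""
    s,R=st(); t=s['eef_pos'].copy(); d=np.array([x-t[0],y-t[1],(z-t[2]) if z is not None else 0])
    o=R.T@d/1000; n=int(np.ceil(np.linalg.norm(o)/.040)); print('shift',o.round(4),'rows',n,'per',(o/n).round(4)); return o
def ang(a):
    s,R=st(); c=np.degrees(np.arctan2(R[1,0],R[0,0])); 
    for t in(a,a+180): 
        d=(t-c+180)%360-180; print('turn',-round(d,1),'rows',int(np.ceil(abs(d)/7.1)),'j6after',np.degrees(s['joints'][5])+-d)
E
python3 -c "
from h import *
go(478,-17)"
```

```text
t 1.93 tcp [215.  479.  231.3] xaxis [ 0.897 -0.443  0.   ] y [ 0.  0. -1.] z [0.443 0.897 0.   ] F [-0.7  0.3  0.6] grip 0.605 j [ 0.93  0.31  1.5  -0.    1.33  1.38]
shift [ 0.4555 -0.     -0.3281] rows 15 per [ 0.0304 -0.     -0.0219]
```

>>> drive_tool(
  gripper=[0.4,0.4,0.4,0.4,0.4,0.4,0.4,0.4,0.4,0.4,0.4,0.4,0.4,0.4,0.4,0.4],
  offset=[
    [0.03,0,-0.022],
    [0.03,0,-0.022],
    [0.03,0,-0.022],
    [0.03,0,-0.022],
    [0.03,0,-0.022],
    [0.03,0,-0.022],
    [0.03,0,-0.022],
    [0.03,0,-0.022],
    [0.03,0,-0.022],
    [0.03,0,-0.022],
    [0.03,0,-0.022],
    [0.03,0,-0.022],
    [0.03,0,-0.022],
    [0.03,0,-0.022],
    [0.0305,0,-0.02],
    [0,0,0],
  ],
  turn=[0,0,0,0,0,0,0,0,0,0,0,0,0,0,0,0],
  force=60,
)

```text
time_s: 3.27
eef_pos: [478.6, -17.7, 230.9]
ee_rot: [-0.688, 0.689, -0.16, 0.161]
force: [-0.1, 0.8, -0.2]
grip_width: 0.603
```

```bash
python3 -c "
from h import *
st()
for n in('top','side'):
    p,d=ctrl.capture(n)
    for q in ['hammer','hammer_head','hammer_end','red_cup','wing_grip','mat']:
        for a in ctrl.pinpoint(n,q)[:1]: print(n,q,round(a['score'],2),c2w(n,a['centre']).round(1))
    cv2.imwrite(f'pics/{n}1.png',p[:,:,::-1])
"
```

```text
t 3.27 tcp [478.6 -17.7 230.9] xaxis [ 0.897 -0.442  0.001] y [ 0.001 -0.001 -1.   ] z [ 0.442  0.897 -0.001] F [-0.1  0.8 -0.2] grip 0.603 j [-0.28  0.21  1.63 -0.    1.3   0.18]
top hammer 0.88 [477.3 -24.3 153. ]
top hammer_head 0.78 [452.6 -66.2 157.7]
top hammer_end 0.61 [552.  129.6 143. ]
top red_cup 0.91 [501.1  25.1 141.8]
top wing_grip 0.72 [413.3 270.3   6. ]
top mat 0.96 [ 448.9 -375.4   -1.1]
side hammer 0.83 [477.7 -25.6 154.8]
side hammer_head 0.96 [457.7 -61.9 161.2]
side hammer_end 0.72 [446.9 183.6   5.4]
side red_cup 0.68 [505.   27.2 141. ]
side wing_grip 0.58 [561.7 -53.6 177.6]
side mat 0.71 [ 453.  -381.1   -0.7]
```

View pics/side1.png

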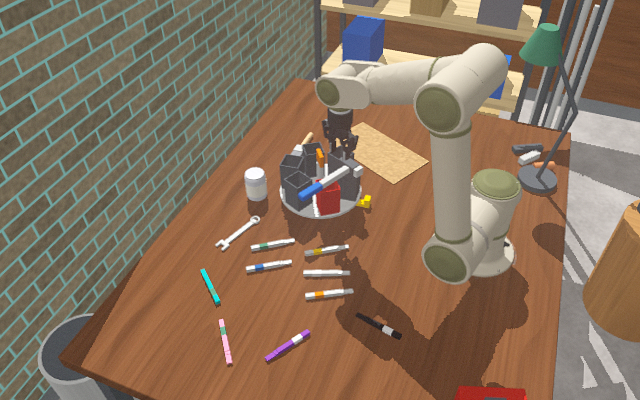

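View pics/top1.png

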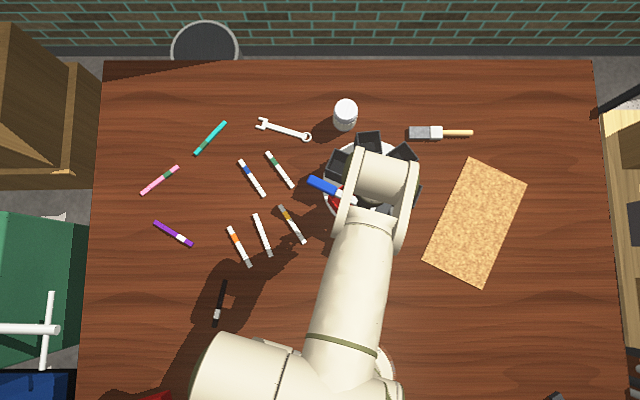

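>>> drive_tool(
  gripper=[0.4,0.4,0.4,0.4,0.4,0.4,0.7,0.8,0.9,1,1,1,1,1],
  offset=[
    [0,0.03,0],
    [0,0.025,0],
    [0,0.02,0],
    [0,0.008,0],
    [0,0.004,0],
    [0,0,0],
    [0,0,0],
    [0,0,0],
    [0,0,0],
    [0,0,0],
    [0,0,0],
    [0,0,0],
    [0,0,0],
    [0,0,0],
  ],
  turn=[0,0,0,0,0,0,0,0,0,0,0,0,0,0],
  force=60,
)

```text
time_s: 5.13
eef_pos: [477.5, -13.2, 145.8]
ee_rot: [-0.689, 0.689, -0.157, 0.16]
force: [0.5, 1.5, 6.0]
grip_width: 0.242
```

>>> drive_tool(
  gripper=[1,1,1,1,1,1,1],
  offset=[
    [0,-0.005,0],
    [0,-0.01,0],
    [0,-0.02,0],
    [0,-0.025,0],
    [0,-0.025,0],
    [0,-0.015,0],
    [0,0,0],
  ],
  turn=[0,0,0,0,0,0,0],
  force=70,
)

```text
time_s: 5.72
eef_pos: [477.5, -13.3, 247.9]
ee_rot: [-0.689, 0.689, -0.157, 0.161]
force: [-0.2, 0.4, -3.6]
grip_width: 0.238
```

```bash
python3 -c "
from h import *
st()
for n in('top','side'):
    p,d=ctrl.capture(n)
    cv2.imwrite(f'pics/{n}2.png',p[100:280,240:460,::-1].repeat(3,0).repeat(3,1))
"
```

```text
t 5.72 tcp [477.5 -13.3 247.9] xaxis [ 0.899 -0.437  0.006] y [ 0.006 -0.002 -1.   ] z [0.437 0.899 0.001] F [-0.2  0.4 -3.6] grip 0.238 j [-0.27  0.19  1.61  0.    1.33  0.18]
```

View pics/side2.png

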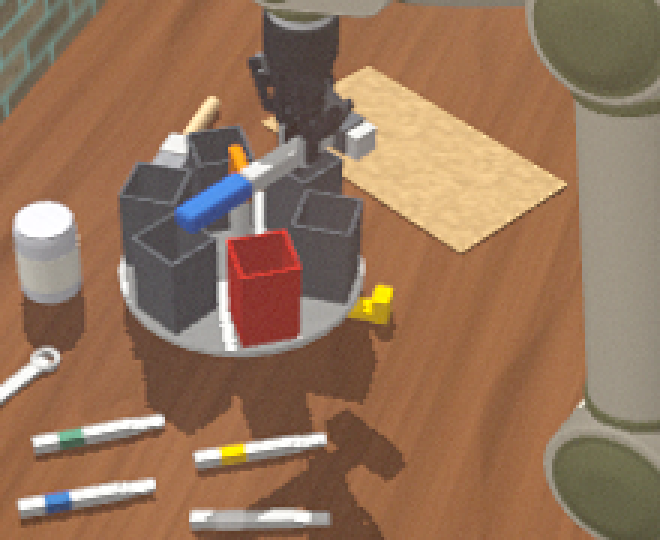

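>>> drive_tool(
  gripper=[1,1,1,1,1,1,1,1,1,1,1,1,1],
  offset=[
    [0,0,0],
    [0,0,0],
    [0,0,0],
    [0,0,0],
    [0,0,0],
    [0,0,0],
    [0,0,0],
    [0,0,0],
    [0,0,0],
    [0,0,0],
    [0,0,0],
    [0,0,0],
    [0,0,0],
  ],
  turn=[4,7,7,7,7,7,7,7,7,7,7,7,4],
)

```text
time_s: 6.9
eef_pos: [475.8, -12.9, 242.7]
ee_rot: [0.398, -0.4, 0.585, -0.583]
force: [-0.7, 1.0, -4.7]
grip_width: 0.239
```

```bash
python3 -c "
from h import *
go(410,-357)"
```

```text
t 6.9 tcp [475.8 -12.9 242.7] xaxis [-0.363 -0.932  0.   ] y [-0.003  0.001 -1.   ] z [ 0.932 -0.363 -0.003] F [-0.7  1.  -4.7] grip 0.239 j [-0.27  0.2   1.62 -0.    1.33  1.67]
shift [ 3.445e-01 -1.000e-04  6.370e-02] rows 9 per [ 0.0383 -0.      0.0071]
```

>>> drive_tool(
  gripper=[1,1,1,1,1,1,1,1,1,1,1,1],
  offset=[
    [0,0,0],
    [0.034,0,0.0087],
    [0.034,0,0.0087],
    [0.034,0,0.0087],
    [0.034,0,0.0087],
    [0.034,0,0.0087],
    [0.034,0,0.0087],
    [0.034,0,0.0087],
    [0.034,0,0.0087],
    [0.034,0,0.0087],
    [0.034,0,0.0087],
    [0,0,0],
  ],
  turn=[4,0,0,0,0,0,0,0,0,0,0,0],
)

```text
time_s: 7.9
eef_pos: [409.8, -362.8, 241.9]
ee_rot: [0.378, -0.379, 0.598, -0.596]
force: [-0.2, -0.1, -4.5]
grip_width: 0.239
```

```bash
python3 -c "
from h import *
st()
for n in('top','side'):
    p,d=ctrl.capture(n)
    cv2.imwrite(f'pics/{n}3.png',p[:,:,::-1])
    for q in ['hammer','hammer_head','hammer_end']:
        for a in ctrl.pinpoint(n,q)[:1]: print(n,q,round(a['score'],2),c2w(n,a['centre']).round(1))
"
```

```text
t 7.9 tcp [ 409.8 -362.8  241.9] xaxis [-0.426 -0.905  0.   ] y [-0.003  0.001 -1.   ] z [ 0.905 -0.426 -0.003] F [-0.2 -0.1 -4.5] grip 0.239 j [-0.94  0.36  1.41 -0.    1.38  1.07]
top hammer 0.73 [410.6 268.8   3.8]
top hammer_head 0.76 [ 361.  -339.2  251.9]
top hammer_end 0.71 [ 549.5 -429.2  238.1]
side hammer 0.73 [ 402.4 -352.8  252.8]
side hammer_head 0.51 [ 360.2 -330.3  257.3]
side hammer_end 0.54 [ 560.4 -425.1  246.2]
```

View pics/side3.png

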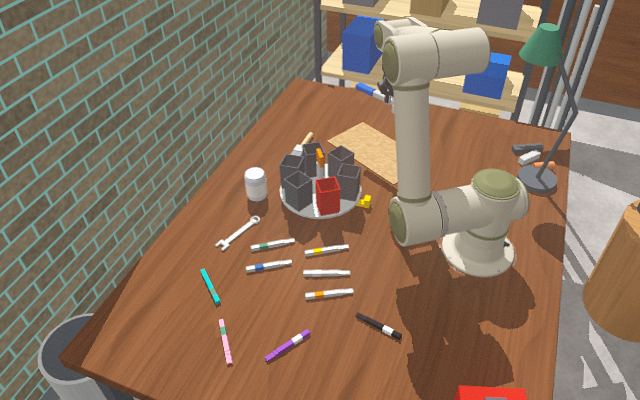

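>>> drive_tool(
  gripper=[1,1,1,1,1,1,1,1,1,1,1],
  offset=[
    [0,0.035,0],
    [0,0.035,0],
    [0,0.035,0],
    [0,0.035,0],
    [0,0.035,0],
    [0,0.025,0],
    [0,0.015,0],
    [0,0.007,0],
    [0,0.003,0],
    [0,0.003,0],
    [0,0,0],
  ],
  turn=[0,0,0,0,0,0,0,0,0,0,0],
)

```text
time_s: 9.22
eef_pos: [412.4, -358.3, 17.0]
ee_rot: [-0.38, 0.38, -0.596, 0.597]
force: [0.9, -0.2, -4.1]
grip_width: 0.236
```

>>> drive_tool(
  gripper=[1,1,1,1,1],
  offset=[
    [0,0.002,0],
    [0,0.002,0],
    [0,0.001,0],
    [0,0,0],
    [0,0,0],
  ],
  turn=[0,0,0,0,0],
)

```text
time_s: 9.63
eef_pos: [412.2, -358.2, 11.6]
ee_rot: [-0.38, 0.38, -0.596, 0.596]
force: [-0.1, 0.2, -3.6]
grip_width: 0.239
```

>>> drive_tool(
  gripper=[1,1,1,1],
  offset=[
    [0,0.0015,0],
    [0,0.001,0],
    [0,0,0],
    [0,0,0],
  ],
  turn=[0,0,0,0],
)

```text
time_s: 9.97
eef_pos: [412.2, -358.4, 10.9]
ee_rot: [-0.38, 0.38, -0.596, 0.597]
force: [-7.6, 6.1, 18.6]
grip_width: 0.235
```

>>> drive_tool(
  gripper=[0.6,0.4,0.3,0.3,0.3,0.3,0.3,0.3,0.3,0.3],
  offset=[
    [0,0,0],
    [0,0,0],
    [0,0,0],
    [0,-0.005,0],
    [0,-0.02,0],
    [0,-0.035,0],
    [0,-0.04,0],
    [0,-0.04,0],
    [0,-0.04,0],
    [0,-0.04,0],
  ],
  turn=[0,0,0,0,0,0,0,0,0,0],
)

```text
time_s: 10.8
eef_pos: [411.7, -357.6, 231.3]
ee_rot: [-0.38, 0.38, -0.596, 0.596]
force: [0.4, 0.2, -0.4]
grip_width: 0.701
```

```bash
python3 -c "
from h import *
st()
p,d=ctrl.capture('top')
cv2.imwrite('pics/top4.png',p[:,:,::-1])
W=cloud('top',d)
for (u,v) in [(280,170),(251,178),(292,224),(262,235),(238,246)]:
    m=np.zeros((400,640),np.uint8); win=(slice(v-28,v+28),slice(u-18,u+18))
    h=W[...,2]; m[win]=((h[win]>7)&(h[win]<30))
    n,l,s,c=cv2.connectedComponentsWithStats(m)
    if n<2: print('none');continue
    i=1+np.argmax(s[1:,4]); P=W[l==i]
    r2=cv2.minAreaRect(P[:,:2].astype(np.float32)); print((u,v),s[i,4],'ctr',np.round(r2[0],1),np.round(r2[1],1),round(r2[2],1))
# cup rims
m=(W[...,2]>134)&(W[...,2]<148); q=W[m]; q=q[np.hypot(q[:,0]-560,q[:,1]+52)<160]; print(len(q))
from scipy.optimize import least_squares
print(np.median(q[:,2]))
red=(p[...,0]>110)&(p[...,1]<60)&m; r=W[red]; print(len(r), cv2.minAreaRect(r[:,:2].astype(np.float32)))
for q in ['red_cup','wing_grip','carousel','hammer_head','hammer_end']:
    for a in ctrl.pinpoint('top',q)[:2]: print(q,round(a['score'],2),c2w('top',a['centre']).round(1))
"
```

```text
t 10.8 tcp [ 411.7 -357.6  231.3] xaxis [-0.422 -0.907  0.   ] y [ 0. -0. -1.] z [ 0.907 -0.422  0.   ] F [ 0.4  0.2 -0.4] grip 0.701 j [-0.93  0.36  1.44 -0.    1.35  1.08]
(280, 170) 196 ctr [613.  217.4] [140.4  14.7] 36.1
(251, 178) 198 ctr [586.  302.3] [139.5  14. ] 34.5
(292, 224) 202 ctr [444.2 178.2] [138.3  13.4] 33.8
(262, 235) 210 ctr [410.3 266. ] [139.2  14.4] 21.9
(238, 246) 222 ctr [375.4 335.2] [140.   14.9] 29.7
737
138.77356283640273
63 ((498.2779846191406, 26.991867065429688), (65.38025665283203, 63.93153381347656), 35.863258361816406)
red_cup 0.41 [558.4 -50.2  -3.2]
wing_grip 0.79 [559.4 -52.7 174.1]
wing_grip 0.47 [578.7 307.5   4.6]
carousel 0.58 [560.  -48.6  -2.8]
hammer_head 0.86 [ 358.6 -334.5   20. ]
hammer_head 0.59 [374.7 334.    5. ]
hammer_end 0.78 [ 553.4 -425.1   10. ]
```

View pics/top4.png

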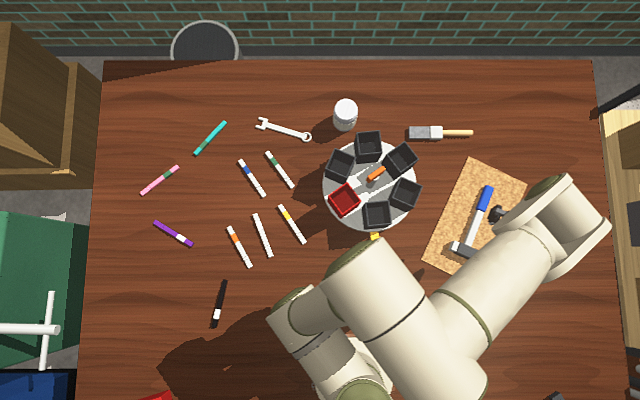

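>>> drive_tool(
  gripper=[0.5,0.5,0.5,0.5,0.5,0.5,0.5,0.5,0.5,0.5],
  offset=[
    [0,0,0],
    [0,0,0],
    [0,0,0],
    [0,0,0],
    [0,0,0],
    [0,0,0],
    [0,0,0],
    [0,0,0],
    [0,0,0],
    [0,0,0],
  ],
  turn=[-6.6,-6.6,-6.6,-6.6,-6.6,-6.6,-6.6,-6.6,-6.2,0],
  force=20,
)

```text
time_s: 11.93
eef_pos: [411.7, -357.7, 227.3]
ee_rot: [0.626, -0.625, 0.331, -0.33]
force: [-0.7, 0.0, 0.7]
grip_width: 0.5
```

```bash
python3 -c "
from h import *
ang(124);go(492.4,210.5)"
```

```text
t 11.93 tcp [ 411.7 -357.7  227.3] xaxis [ 0.563 -0.826 -0.003] y [-0.002  0.002 -1.   ] z [ 0.826  0.563 -0.   ] F [-0.7  0.   0.7] grip 0.5 j [-0.93  0.36  1.44 -0.    1.34  0.04]
turn -179.7 rows 26 j6after -177.2969685432646
turn 0.3 rows 1 j6after 2.7030314567353986
t 11.93 tcp [ 411.7 -357.7  227.3] xaxis [ 0.563 -0.826 -0.003] y [-0.002  0.002 -1.   ] z [ 0.826  0.563 -0.   ] F [-0.7  0.   0.7] grip 0.5 j [-0.93  0.36  1.44 -0.    1.34  0.04]
shift [-0.4241  0.0012  0.3866] rows 15 per [-0.0283  0.0001  0.0258]
```

>>> drive_tool(
  gripper=[0.5,0.5,0.5,0.5,0.5,0.5,0.5,0.5,0.5,0.5,0.5,0.5,0.5,0.5,0.5,0.5,0.5],
  offset=[
    [-0.0283,0,0.0258],
    [-0.0283,0,0.0258],
    [-0.0283,0,0.0258],
    [-0.0283,0,0.0258],
    [-0.0283,0,0.0258],
    [-0.0283,0,0.0258],
    [-0.0283,0,0.0258],
    [-0.0283,0,0.0258],
    [-0.0283,0,0.0258],
    [-0.0283,0,0.0258],
    [-0.0283,0,0.0258],
    [-0.0283,0,0.0258],
    [-0.0283,0,0.0258],
    [-0.0283,0,0.0258],
    [-0.0283,0,0.0258],
    [0,0,0],
    [0,0,0],
  ],
  turn=[0,0,0,0,0,0,0,0,0,0,0,0,0,0,0,0,0],
  force=20,
)

```text
time_s: 13.35
eef_pos: [494.4, 211.7, 227.5]
ee_rot: [-0.624, 0.625, -0.332, 0.331]
force: [0.2, -0.3, 0.6]
grip_width: 0.501
```

```bash
python3 -c "
from h import *
ang(124);go(492.4,210.5,2)
p,d=ctrl.capture('top')
cv2.imwrite('pics/top5.png',p[:,:,::-1])
"
```

```text
t 13.35 tcp [494.4 211.7 227.5] xaxis [ 0.56  -0.829 -0.001] y [-0.002 -0.001 -1.   ] z [ 0.829  0.56  -0.002] F [ 0.2 -0.3  0.6] grip 0.501 j [ 0.19  0.35  1.46 -0.    1.34  1.16]
turn -179.9 rows 26 j6after -113.29940308138467
turn 0.1 rows 1 j6after 66.70059691861533
t 13.35 tcp [494.4 211.7 227.5] xaxis [ 0.56  -0.829 -0.001] y [-0.002 -0.001 -1.   ] z [ 0.829  0.56  -0.002] F [ 0.2 -0.3  0.6] grip 0.501 j [ 0.19  0.35  1.46 -0.    1.34  1.16]
shift [ 1.000e-04  2.255e-01 -1.800e-03] rows 6 per [ 0.      0.0376 -0.0003]
```

View pics/top5.png

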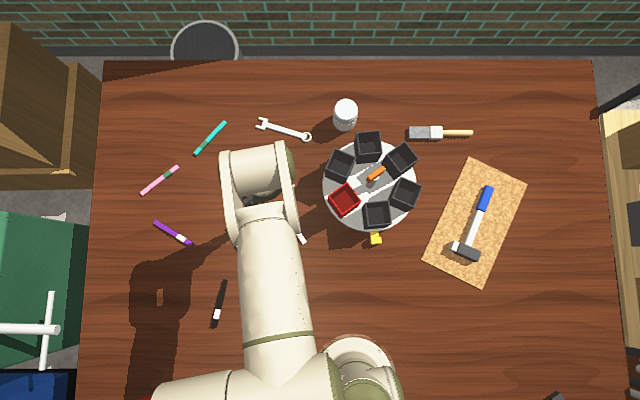

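>>> drive_tool(
  gripper=[0.5,0.5,0.5,0.5,0.5,0.5,0.5,0.5,0.5],
  offset=[
    [0,0.04,0],
    [0,0.04,0],
    [0,0.04,0],
    [0,0.04,0],
    [0,0.035,0],
    [0,0.02,0],
    [0,0.0085,-0.002],
    [0,0,0],
    [0,0,0],
  ],
  turn=[0,0,0,0,0,0,0,0,0],
  force=20,
)

```text
time_s: 14.15
eef_pos: [493.8, 208.6, 6.2]
ee_rot: [0.624, -0.624, 0.332, -0.333]
force: [0.2, 0.2, 1.1]
grip_width: 0.499
```

>>> drive_tool(
  gripper=[0.5,0.7,0.9,1,1,1,1],
  offset=[
    [0,0.002,0],
    [0,0,0],
    [0,0,0],
    [0,0,0],
    [0,0,0],
    [0,0,0],
    [0,0,0],
  ],
  turn=[0,0,0,0,0,0,0],
  force=20,
)

```text
time_s: 14.73
eef_pos: [493.8, 209.4, 4.2]
ee_rot: [0.625, -0.624, 0.331, -0.332]
force: [-0.2, -0.3, 6.8]
grip_width: 0.156
```

>>> drive_tool(
  gripper=[1,1,1,1,1,1,1],
  offset=[
    [0,-0.02,0],
    [0,-0.04,0],
    [0,-0.04,0],
    [0,-0.04,0],
    [0,-0.04,0],
    [0,0,0],
    [0,0,0],
  ],
  turn=[0,0,0,0,0,0,0],
  force=20,
)

```text
time_s: 15.32
eef_pos: [493.8, 209.4, 184.9]
ee_rot: [0.625, -0.624, 0.331, -0.333]
force: [0.1, -0.5, -2.5]
grip_width: 0.157
```

```bash
python3 -c "
from h import *
st()
p,d=ctrl.capture('side')
cv2.imwrite('pics/side6.png',cv2.resize(p[150:310,220:440,::-1],(660,480),interpolation=2))
"
```

```text
t 15.32 tcp [493.8 209.4 184.9] xaxis [ 0.56  -0.828  0.002] y [ 0.004  0.001 -1.   ] z [0.828 0.56  0.004] F [ 0.1 -0.5 -2.5] grip 0.157 j [0.18 0.38 1.54 0.   1.23 1.16]
```

View pics/side6.png

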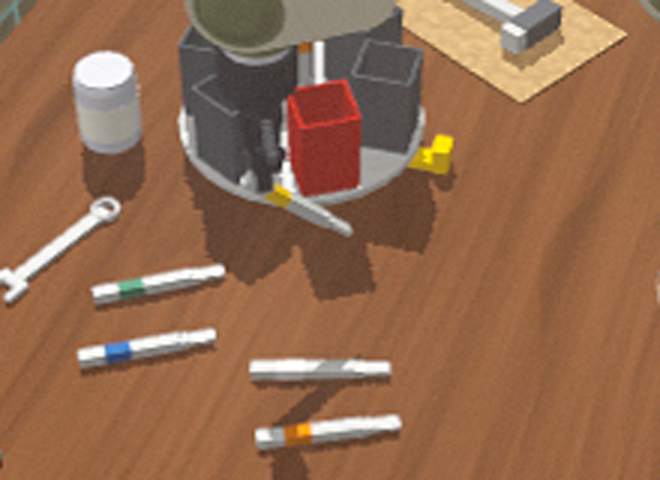

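>>> drive_tool(
  gripper=[1,1,1,1,1,1,1,1,1],
  offset=[
    [0,-0.04,0],
    [0,-0.04,0],
    [0,-0.03,0],
    [0,-0.02,0],
    [0,-0.015,0],
    [0,-0.01,0],
    [0,-0.005,0],
    [0,0,0],
    [0,0,0],
  ],
  turn=[0,0,0,0,0,0,0,0,0],
  force=20,
)

```text
time_s: 16.12
eef_pos: [493.1, 209.2, 341.7]
ee_rot: [-0.624, 0.625, -0.332, 0.331]
force: [0.6, 0.9, -2.9]
grip_width: 0.156
```

```bash
python3 -c "
from h import *
st()
p,d=ctrl.capture('side')
cv2.imwrite('pics/side7.png',cv2.resize(p[110:270,220:440,::-1],(660,480),interpolation=2))
"
```

```text
t 16.12 tcp [493.1 209.2 341.7] xaxis [ 0.56  -0.829 -0.001] y [-0.003 -0.    -1.   ] z [ 0.829  0.56  -0.002] F [ 0.6  0.9 -2.9] grip 0.156 j [0.18 0.29 1.25 0.   1.61 1.16]
```

View pics/side7.png

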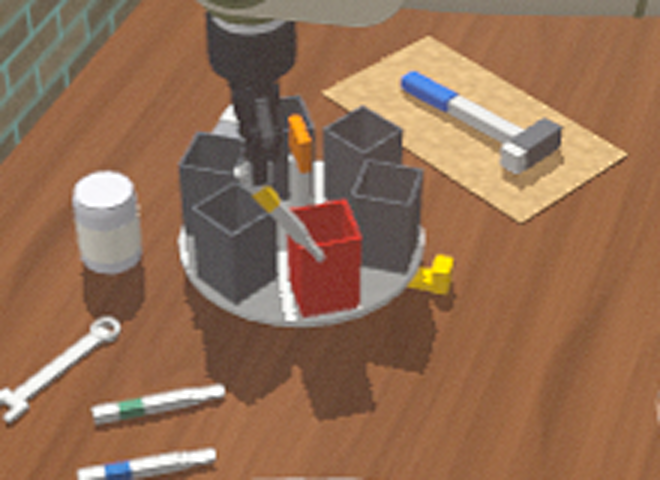

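```bash
cat >> h.py <<'E'
def tilt(n='side'):
    """angle below horizontal of held chisel, in plane of tool z"""
    s,R=st(); p,d=ctrl.capture(n); W=cloud(n,d); t=s['eef_pos']
    q=(W-t).reshape(-1,3); x=q@R[:,0]; z=q@R[:,2]; h=q[:,2]
    m=(abs(x)<11)&(abs(z)<150)&(h<4)&(h>-150)&(W[...,2].ravel()>30)&(d.ravel()>0)
    P=np.c_[z,h][m]
    if len(P)<8: print('few',len(P)); return p
    # ends: farthest points from tcp
    r=np.hypot(P[:,0],P[:,1]); k=np.argsort(-r)[:5]; print('n',len(P),'far pts (z,h)',P[k].round(0).tolist())
    c=P.mean(0); u,sv,vt=np.linalg.svd(P-c); print('centre',c.round(1),'dir',vt[0].round(3),'angle',np.degrees(np.arctan2(abs(vt[0,1]),abs(vt[0,0]))).round(1),'sv',sv.round(0))
    return p
E
python3 -c "
from h import *
tilt();tilt('top')"
```

```text
t 16.17 tcp [493.1 209.2 341.7] xaxis [ 0.56  -0.829 -0.001] y [-0.003 -0.001 -1.   ] z [ 0.829  0.56  -0.003] F [ 0.5  0.8 -2.3] grip 0.151 j [ 0.18  0.29  1.25 -0.    1.61  1.16]
n 162 far pts (z,h) [[-57.0, -105.0], [-53.0, -107.0], [-56.0, -105.0], [-53.0, -103.0], [-51.0, -102.0]]
centre [-20.7 -48.2] dir [-0.527 -0.85 ] angle 58.2 sv [424.  54.]
t 16.22 tcp [493.1 209.2 341.9] xaxis [ 0.56  -0.829 -0.001] y [-0.002 -0.    -1.   ] z [ 0.829  0.56  -0.002] F [ 0.2 -0.6 -1.8] grip 0.154 j [ 0.18  0.29  1.25 -0.    1.61  1.16]
n 90 far pts (z,h) [[-30.0, -50.0], [-32.0, -48.0], [-30.0, -48.0], [-29.0, -47.0], [-29.0, -47.0]]
centre [-18.1 -26.8] dir [-0.518 -0.855] angle 58.8 sv [131.  11.]
```

>>> drive_tool(
  gripper=[1,1,1,1,1,1,1,1,1,1,1],
  offset=[
    [0,0.02,0],
    [0,0.04,0],
    [0,0.041,0],
    [0,-0.041,0],
    [0,-0.03,0],
    [0,-0.015,0],
    [0,-0.01,0],
    [0,-0.005,0],
    [0,0,0],
    [0,0,0],
    [0,0,0],
  ],
  turn=[0,0,0,0,0,0,0,0,0,0,0],
  force=20,
)

```text
time_s: 17.18
eef_pos: [493.1, 209.2, 341.9]
ee_rot: [-0.624, 0.625, -0.332, 0.331]
force: [-0.5, 1.0, -2.4]
grip_width: 0.154
```

```bash
python3 -c "
from h import *
tilt()"
```

```text
t 17.18 tcp [493.1 209.2 341.9] xaxis [ 0.56  -0.829 -0.001] y [-0.002 -0.    -1.   ] z [ 0.829  0.56  -0.002] F [-0.5  1.  -2.4] grip 0.154 j [ 0.18  0.29  1.25 -0.    1.61  1.16]
n 150 far pts (z,h) [[-18.0, -121.0], [-15.0, -121.0], [-19.0, -120.0], [-18.0, -117.0], [-15.0, -116.0]]
centre [  0.1 -51.7] dir [-0.236 -0.972] angle 76.3 sv [423.  50.]
```

>>> drive_tool(
  gripper=[1,1,1,1,1,1,1,1,1,1,1],
  offset=[
    [0,0.02,0],
    [0,0.04,0],
    [0,0.041,0],
    [0,-0.041,0],
    [0,-0.03,0],
    [0,-0.015,0],
    [0,-0.01,0],
    [0,-0.005,0],
    [0,0,0],
    [0,0,0],
    [0,0,0],
  ],
  turn=[0,0,0,0,0,0,0,0,0,0,0],
  force=20,
)

```text
time_s: 18.15
eef_pos: [493.1, 209.2, 342.0]
ee_rot: [-0.624, 0.625, -0.332, 0.331]
force: [-0.1, 0.1, -1.3]
grip_width: 0.155
```

```bash
python3 -c "
from h import *
tilt()"
```

```text
t 18.15 tcp [493.1 209.2 342. ] xaxis [ 0.56  -0.829 -0.001] y [-0.002 -0.    -1.   ] z [ 0.829  0.56  -0.002] F [-0.1  0.1 -1.3] grip 0.155 j [ 0.18  0.29  1.25 -0.    1.61  1.16]
n 151 far pts (z,h) [[-7.0, -127.0], [-3.0, -123.0], [-1.0, -121.0], [-6.0, -120.0], [-3.0, -120.0]]
centre [  6.4 -53.2] dir [-0.153 -0.988] angle 81.2 sv [425.  49.]
```

```bash
python3 -c "
from h import *
go(485.3,34.1)"
```

```text
t 18.2 tcp [493.1 209.2 342.1] xaxis [ 0.56  -0.829 -0.001] y [-0.002 -0.    -1.   ] z [ 0.829  0.56  -0.002] F [-0.4  0.8 -3.4] grip 0.157 j [ 0.18  0.29  1.25 -0.    1.61  1.16]
shift [ 1.407e-01  1.000e-04 -1.045e-01] rows 5 per [ 0.0281  0.     -0.0209]
```

>>> drive_tool(
  gripper=[1,1,1,1,1,1,1,1,1],
  offset=[
    [0.01,0,-0.007],
    [0.02,0,-0.015],
    [0.025,0,-0.019],
    [0.025,0,-0.019],
    [0.025,0,-0.019],
    [0.02,0,-0.0145],
    [0.0155,0,-0.011],
    [0,0,0],
    [0,0,0],
  ],
  turn=[0,0,0,0,0,0,0,0,0],
  force=40,
)

```text
time_s: 18.95
eef_pos: [485.2, 33.2, 343.0]
ee_rot: [-0.624, 0.624, -0.333, 0.332]
force: [-0.1, -0.4, -1.4]
grip_width: 0.145
```

```bash
python3 -c "
from h import *
p=tilt()
cv2.imwrite('pics/side8.png',cv2.resize(p[110:270,220:440,::-1],(660,480),interpolation=2))
"
```

```text
t 18.95 tcp [485.2  33.2 343. ] xaxis [ 0.558 -0.83  -0.   ] y [-0.  0. -1.] z [ 0.83   0.558 -0.   ] F [-0.1 -0.4 -1.4] grip 0.145 j [-0.17  0.17  1.39  0.    1.58  0.81]
n 148 far pts (z,h) [[-7.0, -127.0], [-3.0, -125.0], [-6.0, -121.0], [-3.0, -120.0], [-1.0, -119.0]]
centre [  6.9 -51.2] dir [0.142 0.99 ] angle 81.8 sv [422.  54.]
```

View pics/side8.png

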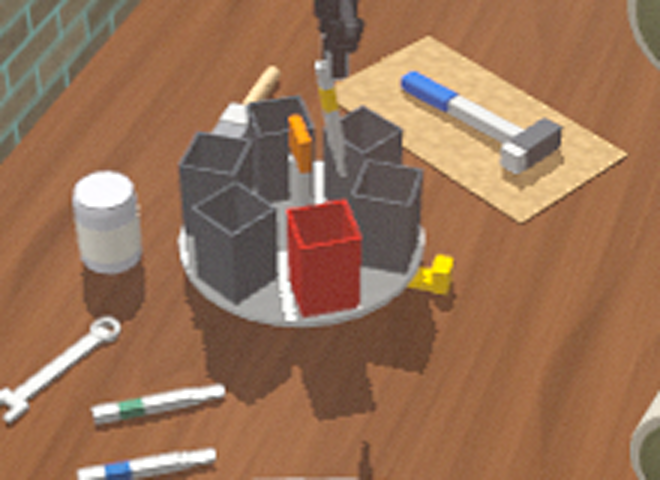

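>>> drive_tool(
  gripper=[1,1,1,1,1,1,1,1,1],
  offset=[
    [0,0.02,0],
    [0,0.03,0],
    [0,0.03,0],
    [0,0.03,0],
    [0,0.025,0],
    [0,0.015,0],
    [0,0.01,0],
    [0,0.01,0],
    [0,0,0],
  ],
  turn=[0,0,0,0,0,0,0,0,0],
  force=40,
)

```text
time_s: 19.75
eef_pos: [484.9, 34.8, 172.0]
ee_rot: [-0.624, 0.625, -0.332, 0.331]
force: [-0.2, -0.8, -2.3]
grip_width: 0.139
```

```bash
python3 -c "
from h import *
p=tilt()
cv2.imwrite('pics/side9.png',cv2.resize(p[110:270,220:440,::-1],(660,480),interpolation=2))
"
```

```text
t 19.75 tcp [484.9  34.8 172. ] xaxis [ 0.561 -0.828 -0.002] y [-0.002  0.    -1.   ] z [ 0.828  0.561 -0.002] F [-0.2 -0.8 -2.3] grip 0.139 j [-0.17  0.29  1.7   0.    1.16  0.81]
n 257 far pts (z,h) [[106.0, -139.0], [109.0, -137.0], [105.0, -139.0], [102.0, -140.0], [99.0, -139.0]]
centre [ 22.1 -99.5] dir [ 0.858 -0.514] angle 31.0 sv [838. 758.]
```

View pics/side9.png

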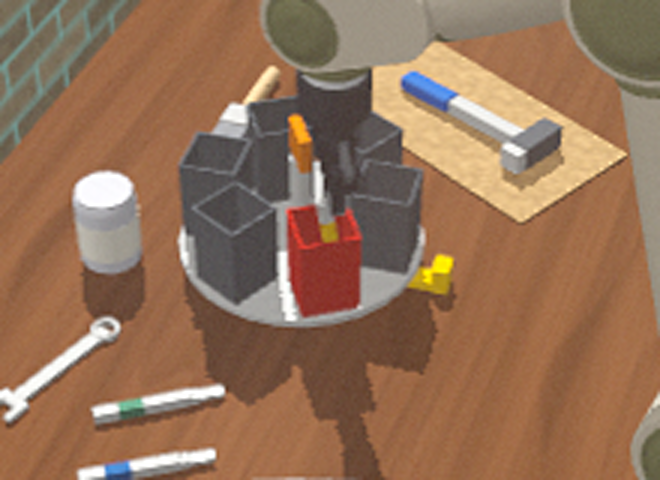

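>>> drive_tool(
  gripper=[1,1,1,0.8,0.7,0.7,0.7,0.7,0.7,0.7,0.7],
  offset=[
    [0,0.003,0],
    [0,0.001,0],
    [0,0,0],
    [0,0,0],
    [0,0,0],
    [0,0,0],
    [0,-0.005,0],
    [0,-0.02,0],
    [0,-0.03,0],
    [0,-0.04,0],
    [0,0,0],
  ],
  turn=[0,0,0,0,0,0,0,0,0,0,0],
  force=20,
)

```text
time_s: 20.72
eef_pos: [487.5, 34.1, 271.6]
ee_rot: [0.626, -0.623, 0.328, -0.336]
force: [0.9, -0.2, 1.1]
grip_width: 0.3
```

```bash
cat >> h.py <<'E'
def chis():
    p,d=ctrl.capture('top'); W=cloud('top',d); h=W[...,2]
    m=((h>7)&(h<25)).astype(np.uint8); n,l,s,c=cv2.connectedComponentsWithStats(m)
    for i in range(1,n):
        if 120<s[i,4]<400:
            P=W[l==i]; P2=P[:,:2].astype(np.float32); r=cv2.minAreaRect(P2); col=p[l==i].astype(int); sat=col.max(1)-col.min(1); hue=col[np.argsort(-sat)[:25]].mean(0)
            w,hh=r[1]; a=r[2] if w>hh else r[2]+90
            if max(w,hh)>110 and min(w,hh)<25: print(c[i].round(0),'ctr',np.round(r[0],1),np.round(r[1],0),'ang',round(a,1),'col',hue.round(0))
    return p,W
def cupshow(name):
    p,d=ctrl.capture('side'); a=p[130:230,270:380,::-1]; q,d2=ctrl.capture('top'); b=q[150:240,315:425,::-1]
    cv2.imwrite(name,np.hstack([cv2.resize(a,(396,360),interpolation=2),cv2.resize(b,(396,360),interpolation=2)]))
E
python3 -c "
from h import *
st(); cupshow('pics/c1.png'); chis()"
```

```text
t 20.72 tcp [487.5  34.1 271.6] xaxis [ 0.56  -0.828  0.008] y [ 0.012 -0.002 -1.   ] z [0.828 0.56  0.009] F [ 0.9 -0.2  1.1] grip 0.3 j [-0.17  0.2   1.54  0.    1.39  0.81]
[209. 138.] ctr [715.3 435.9] [ 16. 138.] ang 139.2 col [ 82. 240. 233.]
[279. 168.] ctr [613.1 217.6] [139.  14.] ang 36.0 col [114. 157. 119.]
[252. 177.] ctr [586.3 302.5] [140.  14.] ang 34.5 col [ 66. 117. 202.]
[160. 179.] ctr [580.5 587.1] [ 17. 140.] ang 127.9 col [237. 131. 156.]
[263. 234.] ctr [410.8 265.7] [140.  14.] ang 21.7 col [181. 168. 154.]
[174. 233.] ctr [417.  536.5] [140.  15.] ang 58.9 col [174.  79. 223.]
[239. 245.] ctr [375. 335.] [140.  15.] ang 29.7 col [253. 155.  64.]
[219. 304.] ctr [209.6 389.4] [ 16. 139.] ang 168.7 col [58. 45. 37.]
```

View pics/c1.png

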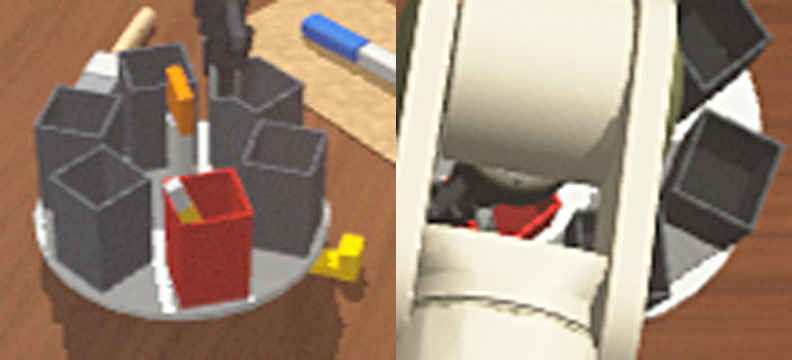

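```bash
python3 -c "
from h import *
ang(126);go(566,183.5)"
```

```text
t 20.87 tcp [485.3  34.3 264.4] xaxis [ 0.56  -0.829  0.   ] y [ 0.001 -0.    -1.   ] z [0.829 0.56  0.   ] F [ 0.  -0.3  0.2] grip 0.298 j [-0.17  0.2   1.55 -0.    1.39  0.81]
turn 178.1 rows 26 j6after 224.21791703044448
turn -1.9 rows 1 j6after 44.217917030444355
t 20.87 tcp [485.3  34.3 264.4] xaxis [ 0.56  -0.829  0.   ] y [ 0.001 -0.    -1.   ] z [0.829 0.56  0.   ] F [ 0.  -0.3  0.2] grip 0.298 j [-0.17  0.2   1.55 -0.    1.39  0.81]
shift [-0.0784  0.      0.1504] rows 5 per [-0.0157  0.      0.0301]
```

>>> drive_tool(
  gripper=[0.5,0.5,0.5,0.5,0.5,0.5,0.5,0.5,0.5,0.5,0.5,0.5,0.5,0.5],
  offset=[
    [-0.0157,0,0.0301],
    [-0.0157,0,0.0301],
    [-0.0157,0,0.0301],
    [-0.0157,0,0.0301],
    [-0.0157,0,0.0301],
    [0,0,0],
    [0,0.035,0],
    [0,0.04,0],
    [0,0.04,0],
    [0,0.04,0],
    [0,0.04,0],
    [0,0.03,0],
    [0,0,0],
    [0,0,0],
  ],
  turn=[0,0,0,0,0,-1.9,0,0,0,0,0,0,0,0],
  force=20,
)

```text
time_s: 22.03
eef_pos: [565.2, 183.5, 38.2]
ee_rot: [-0.629, 0.631, -0.322, 0.32]
force: [-0.2, -1.1, 0.5]
grip_width: 0.502
```

```bash
python3 -c "
from h import *
go(566,183.5,4);cupshow('pics/c2.png')"
```

```text
t 22.03 tcp [565.2 183.5  38.2] xaxis [ 0.587 -0.81  -0.002] y [-0.004 -0.    -1.   ] z [ 0.81   0.587 -0.003] F [-0.2 -1.1  0.5] grip 0.502 j [ 0.12  0.67  1.48 -0.    0.99  1.06]
shift [0.0005 0.0342 0.0008] rows 1 per [0.0005 0.0342 0.0008]
```

View pics/c2.png

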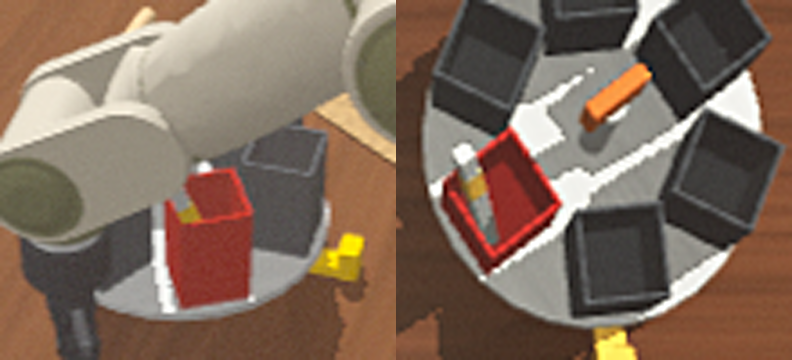

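>>> drive_tool(
  gripper=[0.5,0.5,0.5,0.5,0.7,0.9,1,1,1,1],
  offset=[
    [0,0.018,0.001],
    [0,0.012,0],
    [0,0.004,0],
    [0,0,0],
    [0,0,0],
    [0,0,0],
    [0,0,0],
    [0,0,0],
    [0,0,0],
    [0,0,0],
  ],
  turn=[0,0,0,0,0,0,0,0,0,0],
  force=20,
)

```text
time_s: 22.97
eef_pos: [567.5, 184.3, 6.3]
ee_rot: [0.63, -0.63, 0.321, -0.322]
force: [-1.2, -0.4, 5.7]
grip_width: 0.153
```

>>> drive_tool(
  gripper=[1,1,1,1,1,1,1,1,1,1,1,1,1,1,1,1,1,1,1,1],
  offset=[
    [0,-0.02,0],
    [0,-0.04,0],
    [0,-0.041,0],
    [0,-0.041,0],
    [0,-0.041,0],
    [0,-0.041,0],
    [0,-0.041,0],
    [0,-0.03,0],
    [0,-0.015,0],
    [0,-0.005,0],
    [0,0.02,0],
    [0,0.04,0],
    [0,0.041,0],
    [0,-0.041,0],
    [0,-0.03,0],
    [0,-0.015,0],
    [0,-0.01,0],
    [0,-0.005,0],
    [0,0,0],
    [0,0,0],
  ],
  turn=[0,0,0,0,0,0,0,0,0,0,0,0,0,0,0,0,0,0,0,0],
  force=20,
)

```text
time_s: 24.63
eef_pos: [566.7, 184.2, 318.7]
ee_rot: [-0.629, 0.63, -0.322, 0.321]
force: [-0.2, 0.7, -2.3]
grip_width: 0.15
```

```bash
python3 -c "
from h import *
tilt()"
```

```text
t 24.63 tcp [566.7 184.2 318.7] xaxis [ 0.587 -0.809 -0.001] y [-0.002 -0.    -1.   ] z [ 0.809  0.587 -0.002] F [-0.2  0.7 -2.3] grip 0.15 j [ 0.12  0.44  1.1  -0.    1.61  1.06]
n 167 far pts (z,h) [[-20.0, -125.0], [-11.0, -126.0], [-23.0, -124.0], [-15.0, -125.0], [-12.0, -124.0]]
centre [-13.2 -63.3] dir [-0.065 -0.998] angle 86.3 sv [463.  61.]
```

```bash
python3 -c "
from h import *
go(510.4,13.1)"
```

```text
t 24.68 tcp [566.6 184.2 318.6] xaxis [ 0.587 -0.81  -0.001] y [-0.003 -0.    -1.   ] z [ 0.81   0.587 -0.002] F [ 0.1 -0.6 -3.4] grip 0.149 j [ 0.12  0.44  1.1  -0.    1.61  1.06]
shift [ 0.1055  0.0002 -0.146 ] rows 5 per [ 0.0211  0.     -0.0292]
```

>>> drive_tool(
  gripper=[1,1,1,1,1,1,1,1,1,1,1,1,1,1],
  offset=[
    [0.008,-0.005,-0.011],
    [0.0155,-0.005,-0.0215],
    [0.018,0,-0.025],
    [0.018,0,-0.025],
    [0.018,0,-0.025],
    [0.0155,0,-0.0215],
    [0.0125,0,-0.017],
    [0,0,0],
    [0,0,0],
    [0,0.02,0],
    [0,0.03,0],
    [0,0.02,0],
    [0,0,0],
    [0,0,0],
  ],
  turn=[0,0,0,0,0,0,0,0,0,0,0,0,0,0],
  force=40,
)

```text
time_s: 25.85
eef_pos: [510.5, 13.6, 260.2]
ee_rot: [-0.63, 0.63, -0.322, 0.321]
force: [0.3, 0.1, -2.0]
grip_width: 0.141
```

```bash
python3 -c "
from h import *
tilt();cupshow('pics/c3.png')"
```

```text
t 25.85 tcp [510.5  13.6 260.2] xaxis [ 0.588 -0.809 -0.001] y [-0.001  0.    -1.   ] z [ 0.809  0.588 -0.001] F [ 0.3  0.1 -2. ] grip 0.141 j [-0.2   0.26  1.49  0.    1.39  0.74]
n 407 far pts (z,h) [[114.0, -148.0], [113.0, -145.0], [116.0, -143.0], [111.0, -146.0], [105.0, -150.0]]
centre [   1.2 -106.6] dir [-0.99   0.138] angle 7.9 sv [1274.  822.]
```

View pics/c3.png

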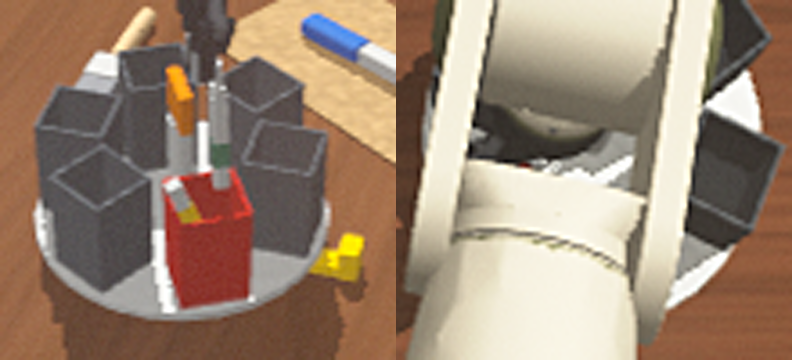

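>>> drive_tool(
  gripper=[1,1,1,1,1,1,1],
  offset=[
    [0,0.015,0],
    [0,0.025,0],
    [0,0.02,0],
    [0,0.015,0],
    [0,0.01,0],
    [0,0.005,0],
    [0,0,0],
  ],
  turn=[0,0,0,0,0,0,0],
  force=40,
)

```text
time_s: 26.58
eef_pos: [510.8, 13.1, 170.3]
ee_rot: [-0.63, 0.63, -0.321, 0.321]
force: [-0.6, -0.5, -2.0]
grip_width: 0.141
```

```bash
python3 -c "
from h import *
st();cupshow('pics/c4.png')"
```

```text
t 26.58 tcp [510.8  13.1 170.3] xaxis [ 0.587 -0.809 -0.   ] y [-0. -0. -1.] z [ 0.809  0.587 -0.   ] F [-0.6 -0.5 -2. ] grip 0.141 j [-0.2   0.34  1.63 -0.    1.17  0.74]
```

View pics/c4.png

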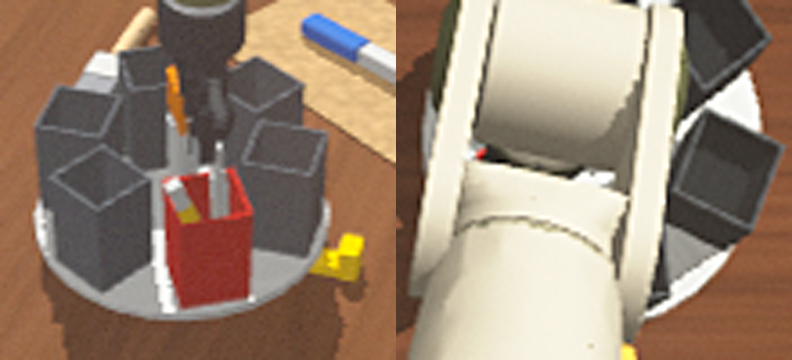

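>>> drive_tool(
  gripper=[1,1,1,0.8,0.7,0.7,0.7,0.7,0.7,0.7,0.7,0.7],
  offset=[
    [0,0.003,0],
    [0,0.002,0],
    [0,0,0],
    [0,0,0],
    [0,0,0],
    [0,0,0],
    [0,-0.005,0],
    [0,-0.02,0],
    [0,-0.03,0],
    [0,-0.03,0],
    [0,-0.015,0],
    [0,0,0],
  ],
  turn=[0,0,0,0,0,0,0,0,0,0,0,0],
  force=20,
)

```text
time_s: 27.68
eef_pos: [511.8, 12.9, 269.2]
ee_rot: [0.631, -0.629, 0.319, -0.324]
force: [-0.0, -0.1, -0.5]
grip_width: 0.299
```

```bash
python3 -c "
from h import *
st();cupshow('pics/c5.png'); chis()"
```

```text
t 27.68 tcp [511.8  12.9 269.2] xaxis [ 0.587 -0.809  0.005] y [ 0.007 -0.001 -1.   ] z [0.809 0.587 0.005] F [-0.  -0.1 -0.5] grip 0.299 j [-0.2   0.25  1.48 -0.    1.4   0.74]
[209. 138.] ctr [715.2 435.9] [ 18. 137.] ang 137.7 col [ 82. 240. 232.]
[252. 177.] ctr [585.8 302.2] [140.  14.] ang 34.5 col [ 66. 116. 202.]
[160. 179.] ctr [580.2 586.2] [ 16. 139.] ang 128.2 col [238. 133. 156.]
[476. 209.] ctr [ 469.3 -374.7] [ 15. 193.] ang 157.6 col [ 62.  94. 188.]
[262. 233.] ctr [410.2 265.9] [138.  15.] ang 21.7 col [174. 161. 148.]
[174. 233.] ctr [416.9 535.9] [139.  15.] ang 58.8 col [173.  79. 223.]
[239. 246.] ctr [374.7 335.1] [139.  15.] ang 29.9 col [253. 153.  63.]
[219. 304.] ctr [210.2 389.6] [ 16. 139.] ang 168.5 col [61. 49. 41.]
```

View pics/c5.png

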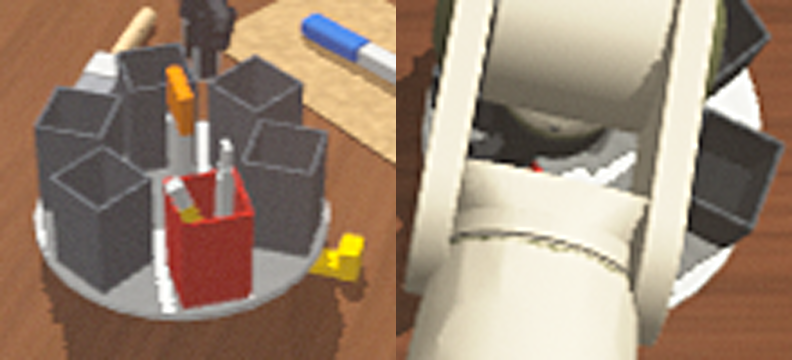

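```bash
python3 -c "
from h import *
ang(124.5);go(538,269.4)"
```

```text
t 27.83 tcp [510.3  13.2 264.5] xaxis [ 0.587 -0.809 -0.001] y [-0.001  0.    -1.   ] z [ 0.809  0.587 -0.001] F [-0.2 -0.  -0.4] grip 0.301 j [-0.2   0.26  1.48  0.    1.4   0.74]
turn -178.5 rows 26 j6after -136.18836544763812
turn 1.5 rows 1 j6after 43.81163455236188
t 27.83 tcp [510.3  13.2 264.5] xaxis [ 0.587 -0.809 -0.001] y [-0.001  0.    -1.   ] z [ 0.809  0.587 -0.001] F [-0.2 -0.  -0.4] grip 0.301 j [-0.2   0.26  1.48  0.    1.4   0.74]
shift [-0.1911  0.      0.1728] rows 7 per [-0.0273  0.      0.0247]
```

>>> drive_tool(
  gripper=[0.5,0.5,0.5,0.5,0.5,0.5,0.5,0.5,0.5,0.5,0.5,0.5,0.5,0.5,0.5,0.5],
  offset=[
    [-0.0273,0,0.0247],
    [-0.0273,0,0.0247],
    [-0.0273,0,0.0247],
    [-0.0273,0,0.0247],
    [-0.0273,0,0.0247],
    [-0.0273,0,0.0247],
    [-0.0273,0,0.0247],
    [0,0,0],
    [0,0.035,0],
    [0,0.04,0],
    [0,0.04,0],
    [0,0.04,0],
    [0,0.04,0],
    [0,0.03,0],
    [0,0,0],
    [0,0,0],
  ],
  turn=[0,0,0,0,0,0,0,1.5,0,0,0,0,0,0,0,0],
  force=20,
)

```text
time_s: 29.17
eef_pos: [537.5, 269.0, 39.1]
ee_rot: [-0.625, 0.627, -0.33, 0.329]
force: [-0.2, 0.2, 1.7]
grip_width: 0.5
```

```bash
python3 -c "
from h import *
go(538,269.4,4);cupshow('pics/c6.png');chis()"
```

```text
t 29.17 tcp [537.5 269.   39.1] xaxis [ 0.566 -0.825 -0.001] y [-0.004 -0.001 -1.   ] z [ 0.825  0.566 -0.004] F [-0.2  0.2  1.7] grip 0.5 j [ 0.27  0.68  1.46 -0.    1.    1.24]
shift [0.     0.0351 0.0007] rows 1 per [0.     0.0351 0.0007]
[209. 138.] ctr [715.7 436.3] [ 17. 138.] ang 139.2 col [ 84. 240. 232.]
[160. 179.] ctr [580.2 586.5] [ 16. 140.] ang 128.0 col [237. 132. 155.]
[174. 233.] ctr [416.6 536. ] [139.  15.] ang 59.3 col [169.  79. 216.]
```

View pics/c6.png

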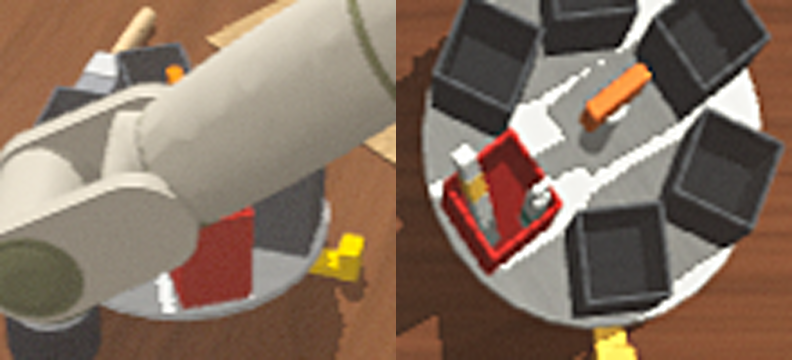

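>>> drive_tool(
  gripper=[0.5,0.5,0.5,0.5,0.7,0.9,1,1,1,1],
  offset=[
    [0,0.018,0.001],
    [0,0.012,0],
    [0,0.004,0],
    [0,0,0],
    [0,0,0],
    [0,0,0],
    [0,0,0],
    [0,0,0],
    [0,0,0],
    [0,0,0],
  ],
  turn=[0,0,0,0,0,0,0,0,0,0],
  force=20,
)

```text
time_s: 30.15
eef_pos: [539.8, 270.1, 7.3]
ee_rot: [0.626, -0.625, 0.329, -0.33]
force: [-1.6, -0.2, 5.3]
grip_width: 0.158
```

>>> drive_tool(
  gripper=[1,1,1,1,1,1,1,1,1,1,1,1,1,1,1,1,1,1,1,1],
  offset=[
    [0,-0.02,0],
    [0,-0.04,0],
    [0,-0.041,0],
    [0,-0.041,0],
    [0,-0.041,0],
    [0,-0.041,0],
    [0,-0.041,0],
    [0,-0.03,0],
    [0,-0.025,0],
    [0,-0.015,0],
    [0,0.02,0],
    [0,0.04,0],
    [0,0.041,0],
    [0,-0.041,0],
    [0,-0.03,0],
    [0,-0.015,0],
    [0,-0.01,0],
    [0,-0.005,0],
    [0,0,0],
    [0,0,0],
  ],
  turn=[0,0,0,0,0,0,0,0,0,0,0,0,0,0,0,0,0,0,0,0],
  force=20,
)

```text
time_s: 31.82
eef_pos: [539.2, 269.8, 340.0]
ee_rot: [-0.625, 0.626, -0.33, 0.329]
force: [-0.5, -0.3, -2.5]
grip_width: 0.153
```

```bash
python3 -c "
from h import *
tilt(); 
p,d=ctrl.capture('top'); W=cloud('top',d); q=W[(W[...,2]>120)&(W[...,2]<230)]; q=q-[500,26.5,0]
u=q@[-.61,.79,0]; v=q@[.79,.61,0]; m=(abs(u)<45)&(abs(v)<45)&(q[:,2]>144)
for a in np.c_[u,v,q[:,2]][m].round(0): print(a.astype(int).tolist(),end=' ')
"
```

```text
t 31.82 tcp [539.2 269.8 340. ] xaxis [ 0.566 -0.825 -0.001] y [-0.002 -0.    -1.   ] z [ 0.825  0.566 -0.002] F [-0.5 -0.3 -2.5] grip 0.153 j [0.27 0.45 1.02 0.   1.67 1.24]
n 180 far pts (z,h) [[-14.0, -128.0], [-19.0, -127.0], [-22.0, -126.0], [-22.0, -124.0], [-11.0, -126.0]]
centre [-12.7 -62.2] dir [-0.054 -0.999] angle 86.9 sv [479.  62.]
[8, 38, 170] [5, 37, 167] [14, 40, 169] [12, 38, 170] [10, 36, 171] [8, 34, 171] [5, 33, 168] [18, 39, 171] [16, 37, 171] [14, 35, 173] [12, 34, 173] [9, 32, 171] [7, 30, 172] [20, 36, 172] [18, 35, 173] [16, 33, 175] [13, 32, 172] [11, 30, 173] [9, 29, 171] [7, 27, 171] [1, 29, 145] [19, 33, 171] [17, 31, 172] [15, 30, 171] [13, 28, 173] [11, 26, 173] [8, 25, 168] [19, 32, 163] [19, 29, 171] [16, 27, 171] [14, 26, 171] [11, 25, 165] [9, 24, 162] [19, 31, 150] [19, 28, 166] [17, 26, 167] [15, 24, 167] [12, 24, 159] [10, 22, 160] [8, 21, 157] [20, 27, 156] [19, 24, 164] [17, 22, 167] [14, 21, 160] [11, 21, 152] [8, 19, 150] [20, 26, 148] [20, 23, 158] [17, 21, 156] [14, 20, 150] [12, 19, 150] [10, 17, 150] [20, 22, 149] [18, 20, 150] [16, 18, 151] [13, 17, 147] [-24, -19, 177] [-26, -20, 177] [19, 18, 147] [17, 17, 145] [-18, -18, 177] [-20, -20, 181] [-22, -21, 180] [-24, -23, 181] [-14, -18, 179] [-16, -20, 178] [-18, -22, 180] [-21, -23, 177] [-25, -24, 165] [-15, -16, 149] [-12, -20, 180] [-14, -22, 179] [-17, -24, 179] [-22, -23, 158] [-26, -25, 152] [-12, -19, 158] [-12, -22, 169] [-14, -23, 170] [-20, -23, 151] [-22, -25, 152] [-12, -21, 150] [-12, -23, 161] [-16, -24, 151] [-19, -25, 147] [-13, -24, 148] [-17, -27, 148] [-3, -33, 144]
```

```bash
python3 -c "
from h import *
go(525,21.9)"
```

```text
t 31.92 tcp [539.1 269.8 339.9] xaxis [ 0.566 -0.825 -0.001] y [-0.002 -0.001 -1.   ] z [ 0.825  0.566 -0.002] F [-0.2  0.1 -2.9] grip 0.155 j [ 0.27  0.45  1.02 -0.    1.67  1.24]
shift [ 0.1965  0.0002 -0.1518] rows 7 per [ 0.0281  0.     -0.0217]
```

>>> drive_tool(
  gripper=[1,1,1,1,1,1,1,1,1,1,1,1,1,1,1,1],
  offset=[
    [0.012,0,-0.009],
    [0.022,0,-0.017],
    [0.027,0,-0.021],
    [0.027,0,-0.021],
    [0.027,0,-0.021],
    [0.027,0,-0.021],
    [0.0235,0,-0.018],
    [0.019,0,-0.0145],
    [0.012,0,-0.0093],
    [0,0,0],
    [0,0,0],
    [0,0.02,0],
    [0,0.03,0],
    [0,0.02,0],
    [0,0,0],
    [0,0,0],
  ],
  turn=[0,0,0,0,0,0,0,0,0,0,0,0,0,0,0,0],
  force=40,
)

```text
time_s: 33.25
eef_pos: [525.1, 22.9, 271.2]
ee_rot: [-0.626, 0.626, -0.33, 0.329]
force: [-0.2, 0.2, -1.2]
grip_width: 0.142
```

```bash
python3 -c "
from h import *
tilt();cupshow('pics/c7.png')"
```

```text
t 33.25 tcp [525.1  22.9 271.2] xaxis [ 0.567 -0.824 -0.001] y [-0.002  0.    -1.   ] z [ 0.824  0.567 -0.001] F [-0.2  0.2 -1.2] grip 0.142 j [-0.18  0.29  1.43  0.    1.43  0.79]
n 390 far pts (z,h) [[-115.0, -150.0], [-122.0, -141.0], [-121.0, -142.0], [-108.0, -150.0], [-111.0, -148.0]]
centre [ -13.5 -109.7] dir [-1.    -0.016] angle 0.9 sv [1095.  818.]
```

View pics/c7.png

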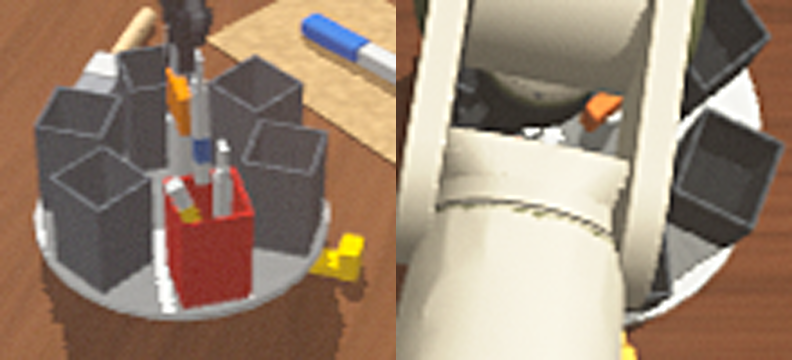

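```bash
cat >> h.py <<'E'
def uvp(lo,hi,n='side'):
    p,d=ctrl.capture(n); W=cloud(n,d); q=W.reshape(-1,3)-[500,26.5,0]; u=q@[-.61,.79,0]; v=q@[.79,.61,0]
    m=(abs(u)<45)&(abs(v)<45)&(q[:,2]>lo)&(q[:,2]<hi); 
    for z0 in range(int(lo),int(hi),15):
        k=m&(q[:,2]>=z0)&(q[:,2]<z0+15); 
        if k.any(): print(z0,k.sum(),'u',u[k].min().round(),u[k].max().round(),'v',v[k].min().round(),v[k].max().round())
E
python3 -c "
from h import *
uvp(183,250)"
```

```text
183 18 u -18.0 -7.0 v -0.0 12.0
198 21 u -19.0 -9.0 v -2.0 12.0
213 15 u -17.0 -9.0 v -2.0 13.0
228 26 u -23.0 -7.0 v -0.0 13.0
243 6 u -30.0 -11.0 v 3.0 12.0
```

>>> drive_tool(
  gripper=[1,1,1,1,1,1,0.8,0.7,0.7,0.7],
  offset=[
    [0,0.015,0],
    [0,0.025,0],
    [0,0.025,0],
    [0,0.015,0],
    [0,0.01,0],
    [0,0,0],
    [0,0,0],
    [0,0,0],
    [0,0,0],
    [0,0,0],
  ],
  turn=[0,0,0,0,0,0,0,0,0,0],
  force=40,
)

```text
time_s: 34.28
eef_pos: [525.7, 21.9, 182.4]
ee_rot: [0.626, -0.625, 0.329, -0.33]
force: [1.0, 0.4, -0.1]
grip_width: 0.297
```

```bash
python3 -c "
from h import *
st();cupshow('pics/c8.png')"
```

```text
t 34.28 tcp [525.7  21.9 182.4] xaxis [ 0.566 -0.825  0.001] y [ 0.002 -0.    -1.   ] z [0.825 0.566 0.001] F [ 1.   0.4 -0.1] grip 0.297 j [-0.18  0.36  1.57 -0.    1.21  0.79]
```

View pics/c8.png

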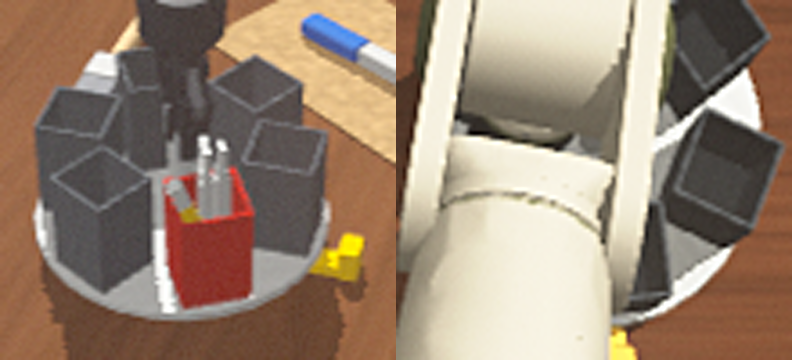

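>>> drive_tool(
  gripper=[0.7,0.7,0.6,0.5,0.5],
  offset=[
    [0,-0.01,0],
    [0,-0.03,0],
    [0,-0.03,0],
    [0,-0.01,0],
    [0,0,0],
  ],
  turn=[0,0,6.5,6.5,0],
  force=20,
)

```text
time_s: 34.8
eef_pos: [526.2, 21.9, 264.9]
ee_rot: [0.584, -0.583, 0.397, -0.401]
force: [0.4, 0.3, -1.0]
grip_width: 0.501
```

```bash
python3 -c "
from h import *
chis();ang(111.7);go(464,287.5)"
```

```text
[210. 138.] ctr [715.4 435.9] [ 17. 138.] ang 139.6 col [ 82. 239. 232.]
[160. 179.] ctr [580.2 586.6] [ 16. 139.] ang 128.1 col [239. 134. 158.]
[476. 208.] ctr [ 471.  -371.4] [ 18. 196.] ang 152.8 col [ 76. 108. 203.]
[263. 234.] ctr [410.3 265.6] [138.  14.] ang 21.8 col [173. 164. 152.]
[174. 233.] ctr [417.1 536.7] [141.  14.] ang 59.5 col [172.  78. 222.]
[239. 245.] ctr [374.7 335.4] [139.  16.] ang 28.9 col [253. 155.  65.]
[220. 303.] ctr [214.7 388.1] [ 15. 129.] ang 167.8 col [66. 55. 47.]
t 34.85 tcp [525.6  21.9 262.7] xaxis [ 0.368 -0.93   0.001] y [ 0.003 -0.001 -1.   ] z [0.93  0.368 0.002] F [ 0.5  0.5 -0.8] grip 0.503 j [-0.18  0.29  1.44 -0.    1.4   1.01]
turn 179.9 rows 26 j6after 237.9165032767109
turn -0.1 rows 1 j6after 57.916503276710905
t 34.85 tcp [525.6  21.9 262.7] xaxis [ 0.368 -0.93   0.001] y [ 0.003 -0.001 -1.   ] z [0.93  0.368 0.002] F [ 0.5  0.5 -0.8] grip 0.503 j [-0.18  0.29  1.44 -0.    1.4   1.01]
shift [-0.2696 -0.0003  0.0404] rows 7 per [-0.0385 -0.      0.0058]
```

>>> drive_tool(
  gripper=[0.5,0.5,0.5,0.5,0.5,0.5,0.5,0.5,0.5,0.5,0.5,0.5,0.5,0.5,0.5,0.5],
  offset=[
    [-0.0385,0,0.0058],
    [-0.0385,0,0.0058],
    [-0.0385,0,0.0058],
    [-0.0385,0,0.0058],
    [-0.0385,0,0.0058],
    [-0.0385,0,0.0058],
    [-0.0385,0,0.0058],
    [0,0,0],
    [0,0.035,0],
    [0,0.04,0],
    [0,0.04,0],
    [0,0.04,0],
    [0,0.04,0],
    [0,0.03,0],
    [0,0,0],
    [0,0,0],
  ],
  turn=[0,0,0,0,0,0,0,0,0,0,0,0,0,0,0,0],
  force=20,
)

```text
time_s: 36.18
eef_pos: [463.7, 287.2, 35.4]
ee_rot: [-0.584, 0.586, -0.398, 0.397]
force: [-0.0, 0.8, 0.3]
grip_width: 0.501
```

```bash
python3 -c "
from h import *
go(464,287.5,4);cupshow('pics/c9.png');uvp(144,190,'top')"
```

```text
t 36.18 tcp [463.7 287.2  35.4] xaxis [ 0.368 -0.93  -0.   ] y [-0.003 -0.001 -1.   ] z [ 0.93   0.368 -0.004] F [-0.   0.8  0.3] grip 0.501 j [ 0.34  0.59  1.64 -0.    0.91  1.53]
shift [-0.0002  0.0314  0.0005] rows 1 per [-0.0002  0.0314  0.0005]
144 41 u -26.0 20.0 v -27.0 31.0
159 45 u -25.0 19.0 v -23.0 39.0
174 26 u -26.0 14.0 v -23.0 31.0
```

View pics/c9.png

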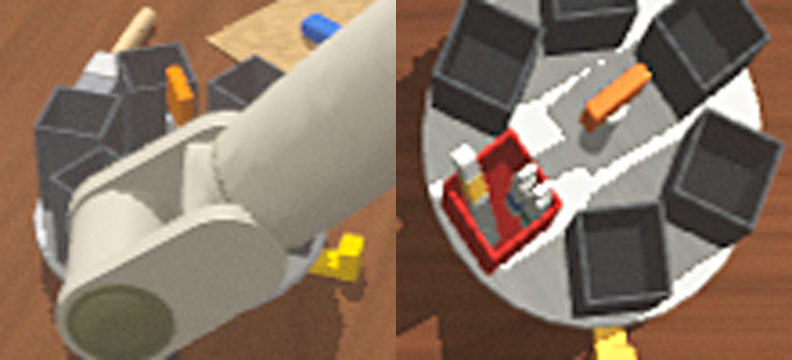

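>>> drive_tool(
  gripper=[0.5,0.5,0.5,0.5,0.7,0.9,1,1,1,1],
  offset=[
    [0,0.018,0],
    [0,0.01,0],
    [0,0.003,0],
    [0,0,0],
    [0,0,0],
    [0,0,0],
    [0,0,0],
    [0,0,0],
    [0,0,0],
    [0,0,0],
  ],
  turn=[0,0,0,0,0,0,0,0,0,0],
  force=20,
)

```text
time_s: 37.17
eef_pos: [464.9, 287.9, 6.1]
ee_rot: [0.585, -0.584, 0.398, -0.398]
force: [-0.9, -0.3, 6.7]
grip_width: 0.157
```

>>> drive_tool(
  gripper=[1,1,1,1,1,1,1,1,1,1,1,1,1,1,1,1,1,1,1,1],
  offset=[
    [0,-0.02,0],
    [0,-0.04,0],
    [0,-0.041,0],
    [0,-0.041,0],
    [0,-0.041,0],
    [0,-0.041,0],
    [0,-0.041,0],
    [0,-0.03,0],
    [0,-0.025,0],
    [0,-0.015,0],
    [0,0.02,0],
    [0,0.04,0],
    [0,0.041,0],
    [0,-0.041,0],
    [0,-0.03,0],
    [0,-0.015,0],
    [0,-0.01,0],
    [0,-0.005,0],
    [0,0,0],
    [0,0,0],
  ],
  turn=[0,0,0,0,0,0,0,0,0,0,0,0,0,0,0,0,0,0,0,0],
  force=20,
)

```text
time_s: 38.83
eef_pos: [464.3, 287.6, 339.1]
ee_rot: [-0.584, 0.585, -0.399, 0.398]
force: [-0.0, -0.3, -2.5]
grip_width: 0.153
```

```bash
python3 -c "
from h import *
tilt()
"
```

```text
t 38.83 tcp [464.3 287.6 339.1] xaxis [ 0.366 -0.931 -0.   ] y [-0.002 -0.001 -1.   ] z [ 0.931  0.366 -0.002] F [-0.  -0.3 -2.5] grip 0.153 j [ 0.34  0.31  1.22 -0.    1.61  1.54]
n 179 far pts (z,h) [[-11.0, -127.0], [-8.0, -126.0], [-11.0, -124.0], [-11.0, -123.0], [-11.0, -123.0]]
centre [  2.5 -56.4] dir [-0.179 -0.984] angle 79.7 sv [459.  59.]
```

>>> drive_tool(
  gripper=[1,1,1,1,1,1,1,1,1,1,1],
  offset=[
    [0,0.02,0],
    [0,0.041,0],
    [0,0.041,0],
    [0,-0.041,0],
    [0,-0.035,0],
    [0,-0.015,0],
    [0,-0.01,0],
    [0,-0.005,0],
    [0,0,0],
    [0,0,0],
    [0,0,0],
  ],
  turn=[0,0,0,0,0,0,0,0,-6.5,-6,0],
  force=20,
)

```text
time_s: 39.8
eef_pos: [464.3, 287.6, 342.7]
ee_rot: [-0.624, 0.626, -0.332, 0.33]
force: [-0.2, 0.1, -2.6]
grip_width: 0.156
```

```bash
python3 -c "
from h import *
tilt(); go(500-.61*-17+.79*25,26.5-17*.79+25*.61)
"
```

```text
t 39.8 tcp [464.3 287.6 342.7] xaxis [ 0.562 -0.827 -0.001] y [-0.003 -0.001 -1.   ] z [ 0.827  0.562 -0.003] F [-0.2  0.1 -2.6] grip 0.156 j [ 0.34  0.31  1.21 -0.    1.62  1.31]
n 162 far pts (z,h) [[-7.0, -130.0], [-4.0, -128.0], [-7.0, -121.0], [-7.0, -121.0], [-5.0, -121.0]]
centre [  5.2 -53.8] dir [-0.164 -0.986] angle 80.5 sv [439.  53.]
t 39.85 tcp [464.3 287.6 342.8] xaxis [ 0.557 -0.831 -0.001] y [-0.003 -0.001 -1.   ] z [ 0.831  0.557 -0.003] F [-0.4 -0.4 -2.5] grip 0.154 j [ 0.34  0.31  1.21 -0.    1.62  1.32]
shift [ 2.52e-01  1.00e-04 -8.97e-02] rows 7 per [ 0.036   0.     -0.0128]
```

>>> drive_tool(
  gripper=[1,1,1,1,1,1,1,1,1,1,1,1,1,1,1,1,1],
  offset=[
    [0.015,0,-0.0055],
    [0.025,0,-0.009],
    [0.032,0,-0.0115],
    [0.034,0,-0.012],
    [0.034,0,-0.012],
    [0.034,0,-0.012],
    [0.032,0,-0.0115],
    [0.025,0,-0.009],
    [0.015,0,-0.005],
    [0.006,0,-0.002],
    [0,0,0],
    [0,0,0],
    [0,0.02,0],
    [0,0.03,0],
    [0,0.02,0],
    [0,0,0],
    [0,0,0],
  ],
  turn=[0,0,0,0,0,0,0,0,0,0,0,0,0,0,0,0,0],
  force=40,
)

```text
time_s: 41.27
eef_pos: [530.7, 29.7, 274.5]
ee_rot: [-0.624, 0.624, -0.332, 0.332]
force: [0.1, 0.0, -1.1]
grip_width: 0.139
```

```bash
python3 -c "
from h import *
st();uvp(140,250);cupshow('pics/c10.png')"
```

```text
t 41.27 tcp [530.7  29.7 274.5] xaxis [ 0.559 -0.829 -0.001] y [-0.001  0.    -1.   ] z [ 0.829  0.559 -0.001] F [ 0.1  0.  -1.1] grip 0.139 j [-0.16  0.3   1.4   0.    1.44  0.81]
140 91 u -32.0 39.0 v -44.0 39.0
155 49 u -24.0 24.0 v -18.0 43.0
170 43 u -25.0 25.0 v -17.0 44.0
185 21 u -17.0 -4.0 v -12.0 35.0
200 14 u -21.0 -5.0 v 26.0 37.0
215 20 u -16.0 -3.0 v 26.0 40.0
230 18 u -14.0 -5.0 v 29.0 42.0
245 5 u -12.0 -8.0 v 33.0 41.0
```

View pics/c10.png

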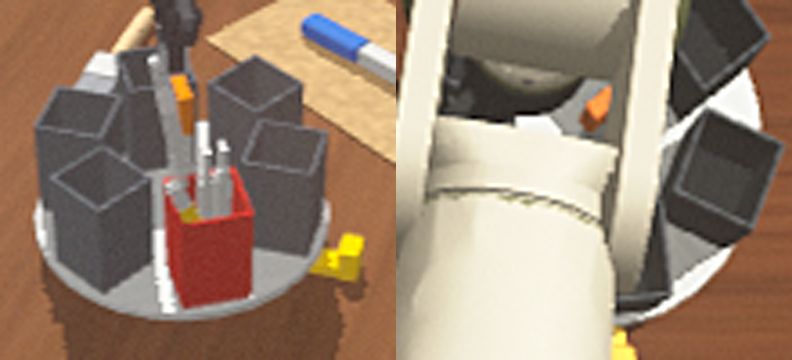

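>>> drive_tool(
  gripper=[1,1,1,1,1,1,1,1,1,1,1,1,1,1,1,1,1],
  offset=[
    [0,-0.02,0],
    [0,-0.03,0],
    [0,-0.02,0],
    [0,0,0],
    [0,0,0.01],
    [0,0,0.02],
    [0,0,0.03],
    [0,0,0.041],
    [0,0,-0.041],
    [0,0,-0.03],
    [0,0,-0.02],
    [0,0,-0.015],
    [0,0,-0.01],
    [0,0,-0.005],
    [0,0,0],
    [0,0,0],
    [0,0,0],
  ],
  turn=[0,0,0,0,0,0,0,0,0,0,0,0,0,0,0,0,0],
  force=20,
)

```text
time_s: 42.83
eef_pos: [514.8, 17.8, 344.2]
ee_rot: [0.624, -0.624, 0.332, -0.332]
force: [-0.1, -1.1, -2.9]
grip_width: 0.141
```

```bash
python3 -c "
from h import *
p=tilt();cupshow('pics/c11.png')"
```

```text
t 42.83 tcp [514.8  17.8 344.2] xaxis [ 0.559 -0.829 -0.   ] y [ 0.  0. -1.] z [0.829 0.559 0.   ] F [-0.1 -1.1 -2.9] grip 0.141 j [-0.19  0.24  1.31  0.    1.6   0.78]
n 163 far pts (z,h) [[21.0, -130.0], [18.0, -129.0], [19.0, -123.0], [22.0, -121.0], [23.0, -116.0]]
centre [ 19.  -53.1] dir [ 0.031 -1.   ] angle 88.2 sv [429.  61.]
```

View pics/c11.png

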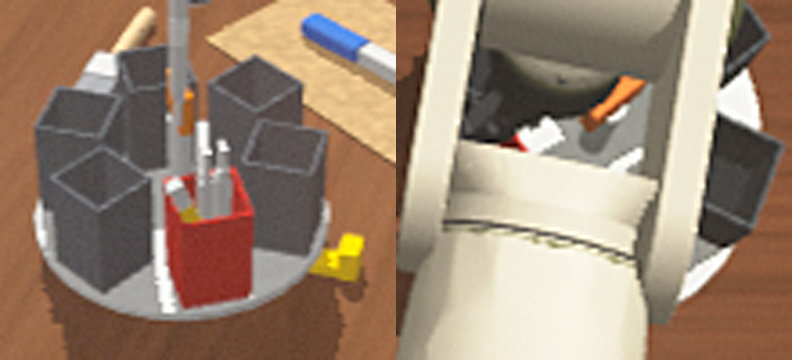

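```bash
python3 -c "
from h import *
go(511.2,13.7);uvp(212,330)"
```

```text
t 42.98 tcp [514.7  17.7 344.1] xaxis [ 0.559 -0.829 -0.   ] y [-0.  0. -1.] z [ 0.829  0.559 -0.   ] F [ 0.4  0.  -1.1] grip 0.144 j [-0.19  0.24  1.31  0.    1.6   0.78]
shift [ 0.0014  0.     -0.0051] rows 1 per [ 0.0014  0.     -0.0051]
212 7 u -20.0 -14.0 v 27.0 31.0
227 10 u -24.0 -6.0 v 26.0 32.0
242 15 u -17.0 -8.0 v 22.0 33.0
257 20 u -18.0 -6.0 v 21.0 35.0
272 22 u -18.0 -8.0 v 22.0 33.0
287 18 u -21.0 -4.0 v 21.0 33.0
302 23 u -21.0 -7.0 v 17.0 32.0
317 23 u -23.0 -3.0 v 17.0 33.0
```

>>> drive_tool(
  gripper=[1,1,1,1,1,1,1,1,1],
  offset=[
    [0.003,0,-0.006],
    [0,0.015,0],
    [0,0.025,0],
    [0,0.03,0],
    [0,0.025,0],
    [0,0.015,0],
    [0,0.005,0],
    [0,0,0],
    [0,0,0],
  ],
  turn=[0,0,0,0,0,0,0,0,0],
  force=40,
)

```text
time_s: 43.78
eef_pos: [511.5, 11.4, 230.3]
ee_rot: [0.624, -0.624, 0.332, -0.333]
force: [0.3, -0.5, -2.0]
grip_width: 0.135
```

```bash
python3 -c "
from h import *
st();uvp(150,240);cupshow('pics/c12.png')"
```

```text
t 43.78 tcp [511.5  11.4 230.3] xaxis [ 0.558 -0.83   0.001] y [ 0.001 -0.    -1.   ] z [0.83  0.558 0.001] F [ 0.3 -0.5 -2. ] grip 0.135 j [-0.21  0.28  1.54 -0.    1.32  0.77]
150 67 u -32.0 23.0 v -19.0 42.0
165 63 u -29.0 24.0 v -19.0 44.0
180 20 u -27.0 -10.0 v -14.0 26.0
195 18 u -22.0 -12.0 v 11.0 25.0
210 20 u -20.0 -10.0 v 10.0 25.0
225 28 u -32.0 -4.0 v -6.0 25.0
```

View pics/c12.png

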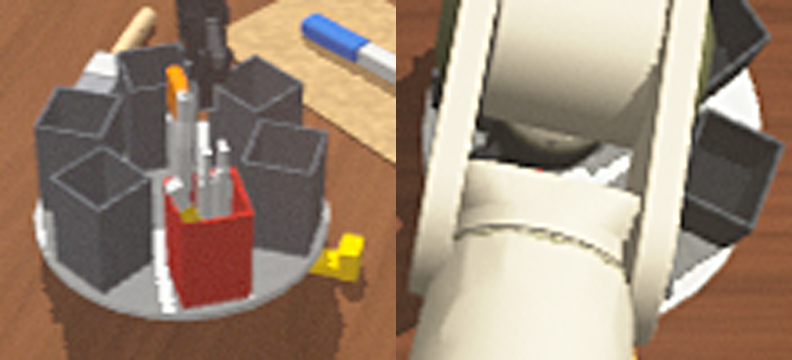

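>>> drive_tool(
  gripper=[1,1,1,1,1,1,0.8,0.75,0.75,0.75],
  offset=[
    [0,0.01,0],
    [0,0.015,0],
    [0,0.01,0],
    [0,0.005,0],
    [0,0,0],
    [0,0,0],
    [0,0,0],
    [0,0,0],
    [0,0,0],
    [0,0,0],
  ],
  turn=[0,0,0,0,0,0,0,0,0,0],
  force=40,
)

```text
time_s: 44.77
eef_pos: [511.3, 11.6, 189.8]
ee_rot: [0.624, -0.624, 0.332, -0.333]
force: [-0.2, -0.0, 0.3]
grip_width: 0.248
```

```bash
python3 -c "
from h import *
st();cupshow('pics/c13.png')"
```

```text
t 44.77 tcp [511.3  11.6 189.8] xaxis [ 0.559 -0.829  0.001] y [ 0.001 -0.    -1.   ] z [0.829 0.559 0.001] F [-0.2 -0.   0.3] grip 0.248 j [-0.21  0.32  1.6  -0.    1.22  0.77]
```

View pics/c13.png

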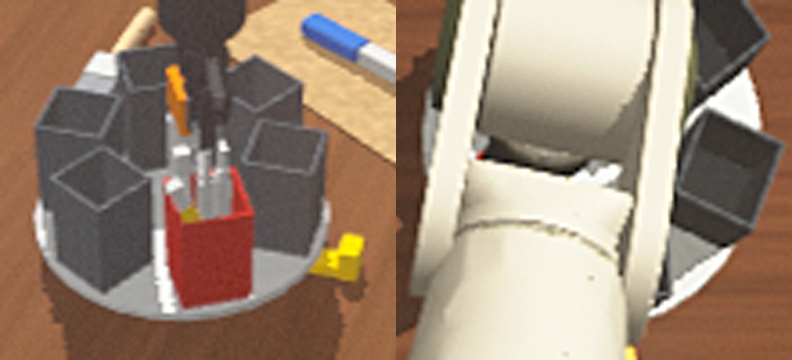

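>>> drive_tool(
  gripper=[0.75,0.75,0.75,1,1,1,1],
  offset=[
    [0,-0.01,0],
    [0,-0.025,0],
    [0,-0.02,0],
    [0,0,0],
    [0,0,0],
    [0,0,0],
    [0,0,0],
  ],
  turn=[0,0,0,0,0,0,-3.6],
  force=30,
)

```text
time_s: 45.45
eef_pos: [510.7, 11.7, 243.5]
ee_rot: [-0.634, 0.634, -0.313, 0.312]
force: [-0.9, -0.4, -0.1]
grip_width: -0.001
```

```bash
python3 -c "
from h import *
go(541,74.6); uvp(144,190); cupshow('pics/c14.png')"
```

```text
t 45.45 tcp [510.7  11.7 243.5] xaxis [ 0.609 -0.793 -0.001] y [-0.002  0.    -1.   ] z [ 0.793  0.609 -0.001] F [-0.9 -0.4 -0.1] grip -0.001 j [-0.21  0.27  1.52 -0.    1.35  0.71]
shift [-0.0314 -0.      0.0623] rows 2 per [-0.0157 -0.      0.0312]
144 58 u -26.0 25.0 v -25.0 40.0
159 66 u -27.0 26.0 v -18.0 44.0
174 37 u -30.0 19.0 v -18.0 41.0
```

View pics/c14.png

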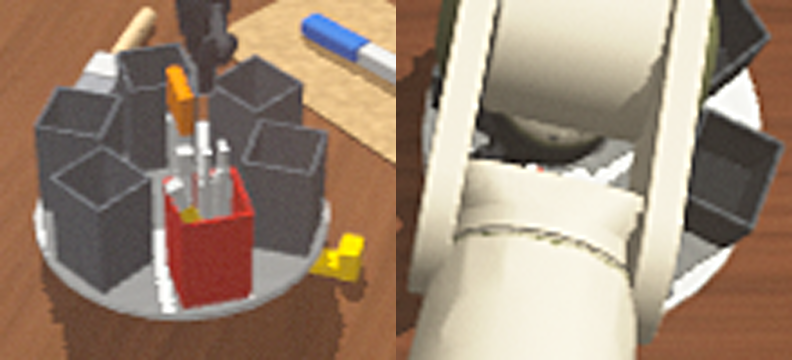

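>>> drive_tool(
  gripper=[1,1,1,1,1,1,1,1],
  offset=[
    [-0.0157,0,0.031],
    [-0.0157,0,0.0312],
    [0,0,0],
    [0,0.03,0],
    [0,0.03,0],
    [0,0.02,0],
    [0,0,0],
    [0,0,0],
  ],
  turn=[0,0,0,0,0,0,0,0],
  force=30,
)

```text
time_s: 46.27
eef_pos: [541.0, 74.3, 164.1]
ee_rot: [-0.634, 0.634, -0.313, 0.312]
force: [0.3, 0.3, 1.4]
grip_width: -0.001
```

```bash
python3 -c "
from h import *
go(541,74.6,162); cupshow('pics/c15.png')"
```

```text
t 46.27 tcp [541.   74.3 164.1] xaxis [ 0.609 -0.793 -0.001] y [-0.002  0.    -1.   ] z [ 0.793  0.609 -0.001] F [0.3 0.3 1.4] grip -0.001 j [-0.08  0.42  1.53 -0.    1.2   0.84]
shift [-0.0002  0.0021  0.0002] rows 1 per [-0.0002  0.0021  0.0002]
```

View pics/c15.png

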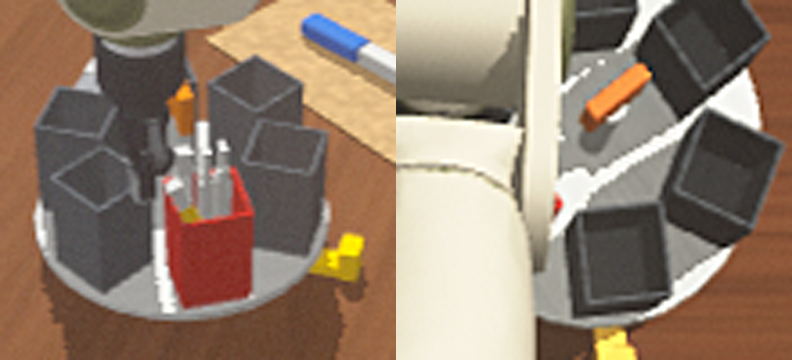

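>>> drive_tool(
  gripper=[1,1,1,1,1,1,1,1,1,1,1],
  offset=[
    [0,0,-0.006],
    [0,0,-0.006],
    [0,0,-0.005],
    [0,0,-0.005],
    [0,0,-0.005],
    [0,0,-0.005],
    [0,0,-0.005],
    [0,0,-0.005],
    [0,0,-0.004],
    [0,0,-0.004],
    [0,0,0],
  ],
  turn=[0,0,0,0,0,0,0,0,0,0,0],
  force=30,
)

```text
time_s: 47.28
eef_pos: [501.2, 43.6, 164.3]
ee_rot: [-0.634, 0.634, -0.313, 0.312]
force: [0.1, -0.0, -1.4]
grip_width: 0.001
```

```bash
python3 -c "
from h import *
st(); cupshow('pics/c16.png')"
```

```text
t 47.28 tcp [501.2  43.6 164.3] xaxis [ 0.609 -0.793 -0.   ] y [-0. -0. -1.] z [ 0.793  0.609 -0.   ] F [ 0.1 -0.  -1.4] grip 0.001 j [-0.15  0.33  1.66 -0.    1.15  0.77]
```

View pics/c16.png

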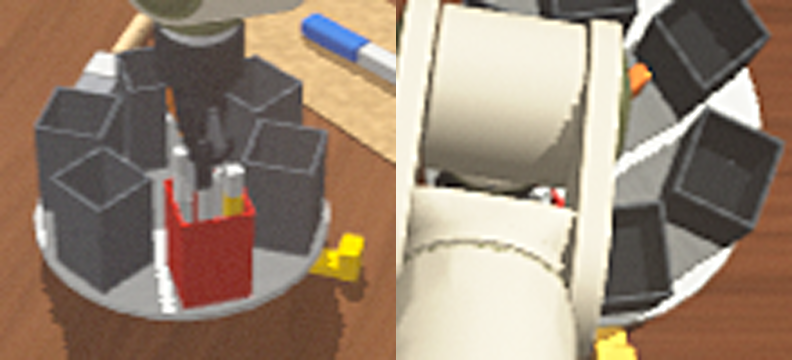

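>>> drive_tool(
  gripper=[1,1,1,1,1,1,1,1,1],
  offset=[
    [0,0,-0.004],
    [0,0,-0.003],
    [0,0,-0.002],
    [0,0,0],
    [0,0,0],
    [0,-0.015,0],
    [0,-0.04,0],
    [0,-0.03,0],
    [0,0,0],
  ],
  turn=[0,0,0,0,0,0,0,0,0],
  force=30,
)

```text
time_s: 48.13
eef_pos: [496.5, 38.3, 255.0]
ee_rot: [0.635, -0.633, 0.309, -0.316]
force: [0.3, 0.1, 0.6]
grip_width: -0.004
```

```bash
python3 -c "
from h import *
ang(119.8);go(425,364); cupshow('pics/c17.png');chis()"
```

```text
t 48.13 tcp [496.5  38.3 255. ] xaxis [ 0.61  -0.793  0.007] y [ 0.01  -0.002 -1.   ] z [0.793 0.61  0.007] F [0.3 0.1 0.6] grip -0.004 j [-0.16  0.23  1.54  0.    1.36  0.76]
turn -172.2 rows 25 j6after -128.89688028780645
turn 7.8 rows 2 j6after 51.10311971219348
t 48.13 tcp [496.5  38.3 255. ] xaxis [ 0.61  -0.793  0.007] y [ 0.01  -0.002 -1.   ] z [0.793 0.61  0.007] F [0.3 0.1 0.6] grip -0.004 j [-0.16  0.23  1.54  0.    1.36  0.76]
shift [-0.3018 -0.0012  0.1419] rows 9 per [-0.0335 -0.0001  0.0158]
[210. 138.] ctr [715.6 435.8] [ 17. 138.] ang 139.4 col [ 84. 242. 235.]
[160. 179.] ctr [580.  586.7] [ 15. 139.] ang 128.4 col [237. 132. 156.]
[477. 207.] ctr [ 477.1 -374.2] [ 21. 182.] ang 150.8 col [ 72. 119. 228.]
[254. 219.] ctr [453.  292.3] [138.  14.] ang 30.4 col [253. 153.  63.]
[174. 233.] ctr [417.  536.4] [140.  15.] ang 58.9 col [174.  79. 223.]
[219. 304.] ctr [209.8 389. ] [ 16. 139.] ang 167.6 col [59. 47. 39.]
```

View pics/c17.png

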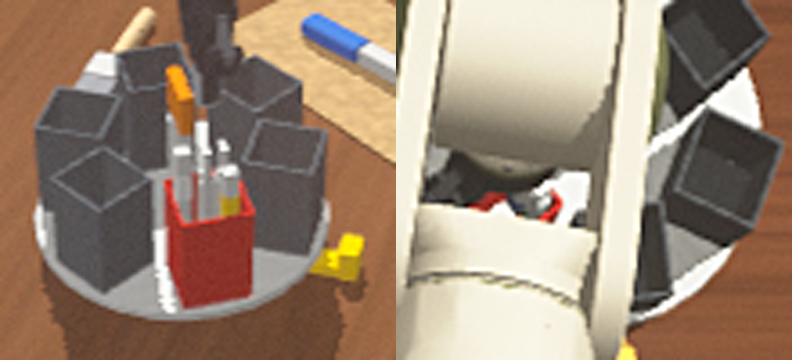

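>>> drive_tool(
  gripper=[0.5,0.5,0.5,0.5],
  offset=[
    [0,0,0],
    [0,0,0],
    [0,0,0],
    [0,0,0],
  ],
  turn=[4.2,4.2,0,0],
  force=20,
)

```text
time_s: 48.62
eef_pos: [494.1, 38.5, 248.2]
ee_rot: [-0.61, 0.61, -0.358, 0.357]
force: [0.4, -0.3, 0.3]
grip_width: 0.497
```

```bash
python3 -c "
from h import *
ang(120.4);go(403,263)"
```

```text
t 48.62 tcp [494.1  38.5 248.2] xaxis [ 0.489 -0.872 -0.001] y [-0.002  0.    -1.   ] z [ 0.872  0.489 -0.002] F [ 0.4 -0.3  0.3] grip 0.497 j [-0.16  0.24  1.55 -0.    1.35  0.9 ]
turn 178.9 rows 26 j6after 230.48706599332274
turn -1.1 rows 1 j6after 50.487065993322815
t 48.62 tcp [494.1  38.5 248.2] xaxis [ 0.489 -0.872 -0.001] y [-0.002  0.    -1.   ] z [ 0.872  0.489 -0.002] F [ 0.4 -0.3  0.3] grip 0.497 j [-0.16  0.24  1.55 -0.    1.35  0.9 ]
shift [-0.2404  0.0003  0.0303] rows 7 per [-0.0343  0.      0.0043]
```

>>> drive_tool(
  gripper=[0.5,0.5,0.5,0.5,0.5,0.5,0.5,0.5,0.5,0.5,0.5,0.5,0.5,0.5,0.5],
  offset=[
    [-0.0343,0,0.0043],
    [-0.0343,0,0.0043],
    [-0.0343,0,0.0043],
    [-0.0343,0,0.0043],
    [-0.0343,0,0.0043],
    [-0.0343,0,0.0043],
    [-0.0343,0,0.0043],
    [0,0,0],
    [0,0.035,0],
    [0,0.04,0],
    [0,0.04,0],
    [0,0.04,0],
    [0,0.04,0],
    [0,0.015,0],
    [0,0,0],
  ],
  turn=[0,0,0,0,0,0,0,-1.1,0,0,0,0,0,0,0],
  force=20,
)

```text
time_s: 49.87
eef_pos: [401.6, 261.6, 35.6]
ee_rot: [-0.611, 0.616, -0.354, 0.35]
force: [-0.9, 0.5, -0.5]
grip_width: 0.503
```

```bash
python3 -c "
from h import *
go(403,263,4); cupshow('pics/c18.png');uvp(144,190,'top');p,d=ctrl.capture('side'); cv2.imwrite('pics/s18.png',p[:,:,::-1])"
```

```text
t 49.87 tcp [401.6 261.6  35.6] xaxis [ 0.505 -0.863 -0.001] y [-0.008 -0.003 -1.   ] z [ 0.863  0.505 -0.008] F [-0.9  0.5 -0.5] grip 0.503 j [ 0.33  0.48  1.84 -0.    0.83  1.37]
shift [-0.0005  0.0316  0.0022] rows 1 per [-0.0005  0.0316  0.0022]
144 38 u -25.0 23.0 v -27.0 20.0
159 26 u -30.0 22.0 v -24.0 22.0
174 76 u -29.0 22.0 v -24.0 23.0
```

View pics/c18.png

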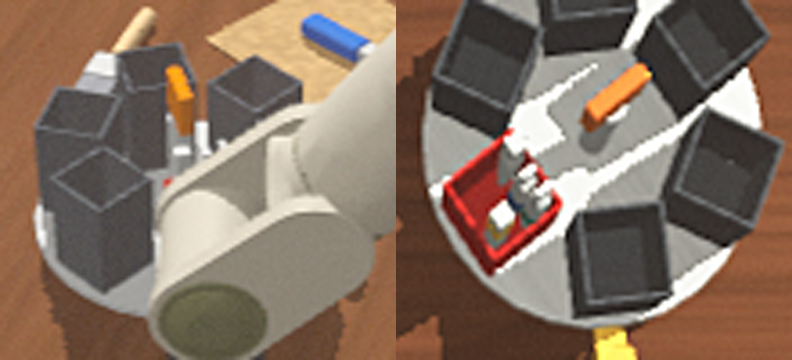

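View pics/s18.png

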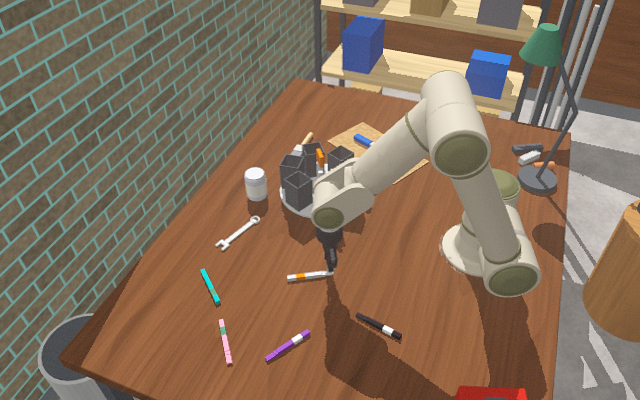

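All four stand upright in the cup with the +u/+v corner free. Now grip the orange one.

>>> drive_tool(
  gripper=[0.5,0.5,0.5,0.5,0.7,0.9,1,1,1,1],
  offset=[
    [0,0.018,0.001],
    [0,0.01,0],
    [0,0.003,0],
    [0,0,0],
    [0,0,0],
    [0,0,0],
    [0,0,0],
    [0,0,0],
    [0,0,0],
    [0,0,0],
  ],
  turn=[0,0,0,0,0,0,0,0,0,0],
  force=20,
)

```text
time_s: 50.9
eef_pos: [405.1, 263.5, 9.0]
ee_rot: [0.614, -0.613, 0.352, -0.352]
force: [-0.8, 0.8, 6.1]
grip_width: 0.152
```

>>> drive_tool(
  gripper=[1,1,1,1,1,1,1,1,1,1,1,1,1,1,1,1,1,1,1,1],
  offset=[
    [0,-0.02,0],
    [0,-0.04,0],
    [0,-0.041,0],
    [0,-0.041,0],
    [0,-0.041,0],
    [0,-0.041,0],
    [0,-0.041,0],
    [0,-0.03,0],
    [0,-0.025,0],
    [0,-0.015,0],
    [0,0.02,0],
    [0,0.04,0],
    [0,0.041,0],
    [0,-0.041,0],
    [0,-0.03,0],
    [0,-0.015,0],
    [0,-0.01,0],
    [0,-0.005,0],
    [0,0,0],
    [0,0,0],
  ],
  turn=[0,0,0,0,0,0,0,0,0,0,0,0,0,0,0,0,0,0,-4,0],
  force=20,
)

```text
time_s: 52.57
eef_pos: [404.5, 263.3, 342.5]
ee_rot: [-0.625, 0.626, -0.33, 0.329]
force: [0.1, 0.5, -2.3]
grip_width: 0.148
```

```bash
python3 -c "
from h import *
tilt()
go(500-.61*14+.79*28,26.5+14*.79+28*.61)
"
```

```text
t 52.57 tcp [404.5 263.3 342.5] xaxis [ 0.565 -0.825 -0.   ] y [-0.001 -0.    -1.   ] z [ 0.825  0.565 -0.001] F [ 0.1  0.5 -2.3] grip 0.148 j [ 0.33  0.16  1.4  -0.    1.58  1.3 ]
n 213 far pts (z,h) [[-8.0, -129.0], [-3.0, -128.0], [0.0, -127.0], [5.0, -126.0], [4.0, -125.0]]
centre [ -4.9 -65.4] dir [ 0.059 -0.998] angle 86.6 sv [527.  71.]
t 52.62 tcp [404.5 263.3 342.4] xaxis [ 0.562 -0.827 -0.   ] y [-0.002 -0.001 -1.   ] z [ 0.827  0.562 -0.002] F [ 0.3 -0.5 -2.6] grip 0.144 j [0.33 0.16 1.4  0.   1.58 1.31]
shift [ 2.339e-01 -1.000e-04 -2.700e-02] rows 6 per [ 0.039  -0.     -0.0045]
```

>>> drive_tool(
  gripper=[1,1,1,1,1,1,1,1,1,1,1,1,1,1,1,1],
  offset=[
    [0.014,0,-0.0025],
    [0.025,0,-0.0045],
    [0.032,0,-0.005],
    [0.034,0,-0.0055],
    [0.034,0,-0.0055],
    [0.034,0,-0.0055],
    [0.028,0,-0.0045],
    [0.02,0,-0.0035],
    [0.0125,0,-0.0025],
    [0,0,0],
    [0,0,0],
    [0,0.02,0],
    [0,0.03,0],
    [0,0.02,0],
    [0,0,0],
    [0,0,0],
  ],
  turn=[0,0,0,0,0,0,0,0,0,0,0,0,0,0,0,0],
  force=40,
)

```text
time_s: 53.95
eef_pos: [503.4, 49.4, 273.5]
ee_rot: [-0.625, 0.625, -0.331, 0.33]
force: [0.5, 0.3, -2.0]
grip_width: 0.128
```

```bash
python3 -c "
from h import *
st();uvp(150,270);cupshow('pics/c19.png')"
```

```text
t 53.95 tcp [503.4  49.4 273.5] xaxis [ 0.564 -0.826 -0.001] y [-0.001  0.    -1.   ] z [ 0.826  0.564 -0.001] F [ 0.5  0.3 -2. ] grip 0.128 j [-0.13  0.24  1.48  0.    1.42  0.84]
150 63 u -22.0 27.0 v -17.0 29.0
165 76 u -27.0 33.0 v -20.0 29.0
180 27 u -22.0 28.0 v -16.0 23.0
195 22 u 8.0 29.0 v -1.0 15.0
210 22 u 11.0 26.0 v 0.0 15.0
225 23 u 9.0 31.0 v 0.0 14.0
240 18 u 16.0 30.0 v 0.0 13.0
255 14 u 15.0 29.0 v 3.0 11.0
```

View pics/c19.png

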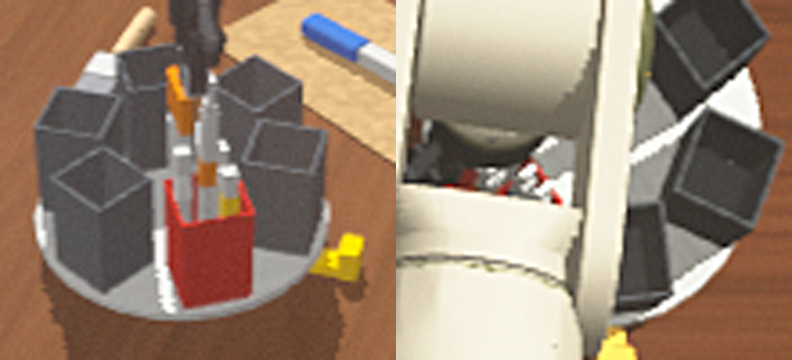

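>>> drive_tool(
  gripper=[1,1,1,1,1,1,1,1],
  offset=[
    [0.002,0,0.007],
    [0,0,0],
    [0,0.015,0],
    [0,0.02,0],
    [0,0.015,0],
    [0,0.01,0],
    [0,0,0],
    [0,0,0],
  ],
  turn=[0,0,0,0,0,0,0,0],
  force=40,
)

```text
time_s: 54.77
eef_pos: [511.1, 50.6, 213.7]
ee_rot: [0.625, -0.625, 0.33, -0.331]
force: [0.6, -0.7, -1.8]
grip_width: 0.132
```

```bash
python3 -c "
from h import *
st();uvp(150,230);cupshow('pics/c20.png')"
```

```text
t 54.77 tcp [511.1  50.6 213.7] xaxis [ 0.563 -0.827  0.   ] y [ 0. -0. -1.] z [0.827 0.563 0.   ] F [ 0.6 -0.7 -1.8] grip 0.132 j [-0.13  0.3   1.56  0.    1.28  0.84]
150 67 u -27.0 28.0 v -17.0 29.0
165 80 u -28.0 26.0 v -19.0 29.0
180 21 u -11.0 25.0 v -15.0 21.0
195 14 u 6.0 22.0 v 8.0 18.0
210 24 u 4.0 32.0 v 9.0 38.0
225 9 u 8.0 35.0 v 22.0 38.0
```

View pics/c20.png

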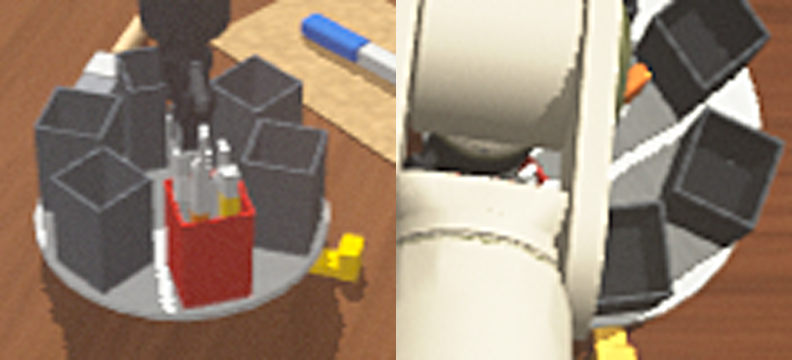

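>>> drive_tool(
  gripper=[1,1,1,1,1,0.8,0.75,0.75,0.75,0.75,0.75,0.75,0.75],
  offset=[
    [0,0.012,0],
    [0,0.008,0],
    [0,0.004,0],
    [0,0,0],
    [0,0,0],
    [0,0,0],
    [0,0,0],
    [0,0,0],
    [0,0,0],
    [0,-0.015,0],
    [0,-0.03,0],
    [0,-0.03,0],
    [0,0,0],
  ],
  turn=[0,0,0,0,0,0,0,0,0,0,0,0,0],
  force=40,
)

```text
time_s: 56.0
eef_pos: [512.6, 50.5, 270.0]
ee_rot: [0.626, -0.624, 0.327, -0.334]
force: [0.6, 0.2, 2.0]
grip_width: 0.247
```

```bash
python3 -c "
from h import *
st();uvp(150,200);cupshow('pics/c21.png');chis();
go(559.5,-52.5)"
```

```text
t 56.0 tcp [512.6  50.5 270. ] xaxis [ 0.563 -0.826  0.006] y [ 0.01  -0.001 -1.   ] z [0.826 0.563 0.007] F [0.6 0.2 2. ] grip 0.247 j [-0.13  0.26  1.47  0.    1.41  0.84]
150 63 u -26.0 26.0 v -17.0 30.0
165 79 u -29.0 26.0 v -18.0 27.0
180 13 u -21.0 29.0 v -18.0 29.0
[209. 138.] ctr [715.3 435.6] [ 17. 138.] ang 139.0 col [ 82. 239. 231.]
[160. 179.] ctr [580.7 586. ] [ 16. 138.] ang 127.8 col [240. 135. 159.]
[174. 233.] ctr [417.3 536.9] [141.  15.] ang 58.9 col [174.  80. 223.]
[219. 305.] ctr [209.5 389.2] [ 15. 140.] ang 168.2 col [52. 37. 29.]
t 56.2 tcp [510.4  50.7 263.3] xaxis [ 0.563 -0.827 -0.001] y [-0.002  0.    -1.   ] z [ 0.827  0.563 -0.001] F [-0.1  0.1 -0.2] grip 0.249 j [-0.13  0.27  1.48 -0.    1.4   0.84]
shift [ 1.129e-01 -1.000e-04 -1.750e-02] rows 3 per [ 0.0376 -0.     -0.0058]
```

View pics/c21.png

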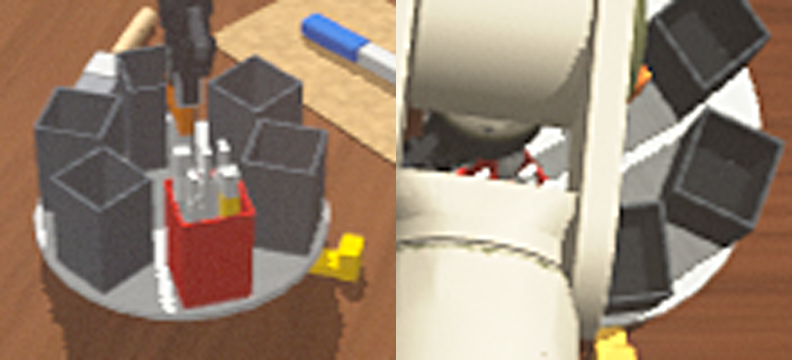

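>>> drive_tool(
  gripper=[0.5,0.5,0.5,0.5,0.5,0.5,0.5,0.5,0.5,0.5,0.5,0.5,0.5,0.5],
  offset=[
    [0,0,0],
    [0,0,0],
    [0,0,0],
    [0,0,0],
    [0,0,0],
    [0,0,0],
    [0,0,0],
    [0,0,0],
    [0,0,0],
    [0,0,0],
    [0,0,0],
    [0,0,0],
    [0,0,0],
    [0,0,0],
  ],
  turn=[6.7,6.7,6.7,6.7,6.7,6.7,6.7,6.7,6.7,6.7,6.7,6.7,6.3,0],
  force=40,
)

```text
time_s: 57.37
eef_pos: [510.4, 50.7, 263.1]
ee_rot: [0.226, -0.227, 0.67, -0.67]
force: [0.5, -0.2, -0.0]
grip_width: 0.5
```

```bash
python3 -c "
from h import *
ang(37.6);go(559.5,-52.5)
p,d=ctrl.capture('side'); W=cloud('side',d)
for a in ctrl.pinpoint('side','wing_grip')[:1]: print(c2w('side',a['centre']))
q=W.reshape(-1,3)-[500,26.5,0]; u=q@[-.61,.79,0]; v=q@[.79,.61,0]; m=(abs(u)<34)&(abs(v)<34)&(q[:,2]>150)&(q[:,2]<230); print(np.sort(q[m,2])[-12:].round())
"
```

```text
t 57.37 tcp [510.4  50.7 263.1] xaxis [-0.795 -0.606  0.002] y [-0.002  0.    -1.   ] z [ 0.606 -0.795 -0.002] F [ 0.5 -0.2 -0. ] grip 0.5 j [-0.13  0.27  1.48 -0.    1.4   2.36]
turn 179.7 rows 26 j6after 314.9666189225545
turn -0.3 rows 1 j6after 134.96661892255455
t 57.37 tcp [510.4  50.7 263.1] xaxis [-0.795 -0.606  0.002] y [-0.002  0.    -1.   ] z [ 0.606 -0.795 -0.002] F [ 0.5 -0.2 -0. ] grip 0.5 j [-0.13  0.27  1.48 -0.    1.4   2.36]
shift [ 2.350e-02 -1.000e-04  1.118e-01] rows 3 per [ 0.0078 -0.      0.0373]
[561.83406939 -55.06025683 179.38539059]
[181. 181. 181. 181. 181. 181. 182. 182. 182. 184. 184. 184.]
```

>>> drive_tool(
  gripper=[0.5,0.5,0.5,0.5,0.5,0.5],
  offset=[
    [0.0078,0,0.0373],
    [0.0078,0,0.0373],
    [0.0078,0,0.0373],
    [0,0,0],
    [0,0,0],
    [0,0,0],
  ],
  turn=[0,0,0,0,0,0],
  force=40,
)

```text
time_s: 57.97
eef_pos: [560.1, -51.9, 263.9]
ee_rot: [0.228, -0.228, 0.67, -0.669]
force: [-0.5, 0.0, 0.1]
grip_width: 0.501
```

```bash
python3 -c "
from h import *
go(560,-52.5,160); cupshow('pics/c22.png')"
```

```text
t 57.97 tcp [560.1 -51.9 263.9] xaxis [-0.792 -0.611  0.   ] y [-0.001  0.001 -1.   ] z [ 0.611 -0.792 -0.001] F [-0.5  0.   0.1] grip 0.501 j [-0.3   0.38  1.32  0.    1.44  2.18]
shift [0.0004 0.1039 0.0005] rows 3 per [0.0001 0.0346 0.0002]
```

View pics/c22.png

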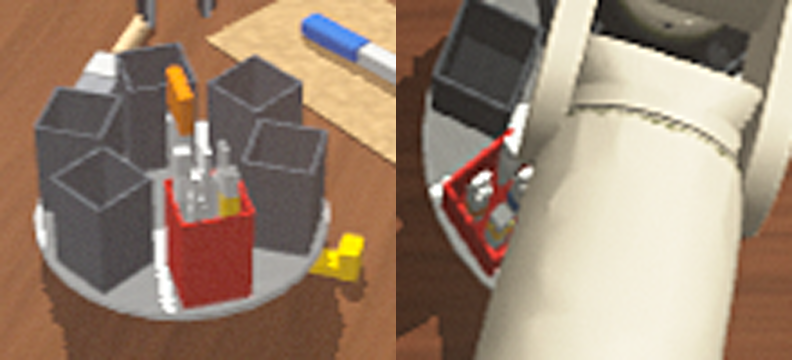

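>>> drive_tool(
  gripper=[0.5,0.5,0.5,0.5,0.5,0.6,0.7,0.8,0.9,1,1,1],
  offset=[
    [0,0.03,0],
    [0,0.03,0],
    [0,0.025,0],
    [0,0.016,0],
    [0,0,0],
    [0,0,0],
    [0,0,0],
    [0,0,0],
    [0,0,0],
    [0,0,0],
    [0,0,0],
    [0,0,0],
  ],
  turn=[0,0,0,0,0,0,0,0,0,0,0,0],
  force=40,
)

```text
time_s: 59.07
eef_pos: [558.8, -53.9, 165.2]
ee_rot: [-0.226, 0.229, -0.669, 0.67]
force: [-16.7, -9.0, 9.8]
grip_width: 0.155
```

>>> drive_tool(
  gripper=[1,1,1,1,1,1,1,1,1,1,1,1,1,1,1,1,1,1],
  offset=[
    [0,0,0],
    [0,0,0],
    [0,0,0],
    [0,0,0],
    [0,0,0],
    [0,0,0],
    [0,0,0],
    [0,0,0],
    [0,0,0],
    [0,0,0],
    [0,0,0],
    [0,0,0],
    [0,0,0],
    [0,0,0],
    [0,0,0],
    [0,0,0],
    [0,0,0],
    [0,0,0],
  ],
  turn=[-1,-2,-3,-4,-4,-4,-4,-4,-4,-4,-4,-4,-4,-4,-4,-3,-2,-1],
  force=60,
)

```text
time_s: 60.57
eef_pos: [558.9, -53.9, 165.3]
ee_rot: [-0.531, 0.534, -0.465, 0.465]
force: [-16.1, -9.4, 10.1]
grip_width: 0.153
```

```bash
python3 -c "
from h import *
ang(97.6); cupshow('pics/c23.png')"
```

```text
t 60.57 tcp [558.9 -53.9 165.3] xaxis [ 0.133 -0.991  0.003] y [-0.003 -0.003 -1.   ] z [ 0.991  0.133 -0.003] F [-16.1  -9.4  10.1] grip 0.153 j [-0.3   0.45  1.48 -0.    1.21  1.14]
turn -179.9 rows 26 j6after -114.8618393994621
turn 0.1 rows 1 j6after 65.13816060053784
```

View pics/c23.png

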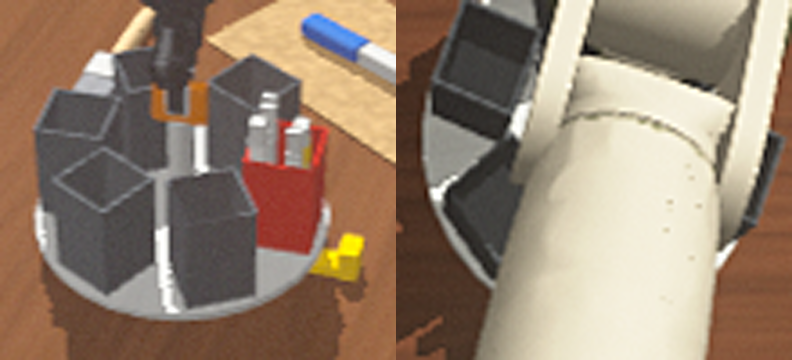

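>>> drive_tool(
  gripper=[0.8,0.6,0.5,0.5,0.5,0.5,0.5,0.5,0.5,0.5,0.5,0.5,0.5,0.5,0.5],
  offset=[
    [0,0,0],
    [0,0,0],
    [0,0,0],
    [0,0,0],
    [0,-0.005,0],
    [0,-0.02,0],
    [0,-0.035,0],
    [0,-0.035,0],
    [-0.03,-0.005,0],
    [-0.04,0,0],
    [-0.04,0,0],
    [-0.04,0,0],
    [-0.04,0,0],
    [-0.04,0,0],
    [0,0,0],
  ],
  turn=[0,0,0,0,0,0,0,0,0,0,0,0,0,0,0],
  force=40,
)

```text
time_s: 61.92
eef_pos: [528.7, 181.7, 263.9]
ee_rot: [0.534, -0.533, 0.465, -0.464]
force: [-0.3, 0.1, 0.3]
grip_width: 0.496
```

```bash
python3 -c "
from h import *
st()
p,W=chis(); cv2.imwrite('pics/t24.png',p[:,:,::-1]); cupshow('pics/c24.png')
for n in('top','side'):
  for q in ['wing_grip','red_cup','hammer_head','hammer_end','flux_tin','wire_brush','spanner','mat']:
    for a in ctrl.pinpoint(n,q)[:1]: print(n,q,round(a['score'],2),c2w(n,a['centre']).round(1))
m=(W[...,2]>130)&(W[...,2]<146)&(p[...,0]>110)&(p[...,1]<60); print(cv2.minAreaRect(W[m][:,:2].astype(np.float32)))
c=np.array([559.5,-52.5]); o=(p[...,0]>180)&(p[...,1]>70)&(p[...,1]<150)&(p[...,2]<80)&(W[...,2]>150); r=cv2.minAreaRect(W[o][:,:2].astype(np.float32)); print('wing',r)
"
```

```text
t 61.92 tcp [528.7 181.7 263.9] xaxis [ 0.138 -0.99  -0.002] y [ 0.     0.002 -1.   ] z [0.99  0.138 0.001] F [-0.3  0.1  0.3] grip 0.496 j [0.12 0.37 1.34 0.   1.44 1.55]
[209. 138.] ctr [715.6 436.4] [ 17. 138.] ang 139.6 col [ 85. 241. 233.]
[160. 179.] ctr [580.3 586.8] [ 16. 139.] ang 128.1 col [239. 134. 157.]
[174. 233.] ctr [416.8 536. ] [138.  15.] ang 59.1 col [173.  79. 221.]
[219. 305.] ctr [209.3 389. ] [ 15. 139.] ang 167.8 col [80. 58. 45.]
top wing_grip 0.68 [558.1 -52.4 174.4]
top red_cup 0.88 [458.3 -68.1 142.5]
top hammer_head 0.7 [ 362.1 -335.5   23.6]
top hammer_end 0.77 [ 555.8 -424.1    8.1]
top flux_tin 0.77 [770.6  14.2  -2.7]
top mat 0.86 [ 449.9 -372.8    3.5]
side wing_grip 0.82 [563.2 -56.1 178.7]
side red_cup 0.56 [461.9 -64.9 138.5]
side hammer_head 0.94 [ 365.5 -329.7   22.2]
side hammer_end 0.58 [ 557.8 -425.5   15.2]
side flux_tin 0.75 [773.4  21.4  -2.6]
side spanner 0.75 [7.385e+02 2.104e+02 1.000e-01]
side mat 0.95 [ 454.7 -380.3   -1.6]
((457.05804443359375, -66.97097778320312), (63.5557746887207, 66.08203887939453), 7.014989852905273)
wing ((438.5081787109375, 8.583427429199219), (33.98503112792969, 301.31341552734375), 62.399417877197266)
```

View pics/t24.png

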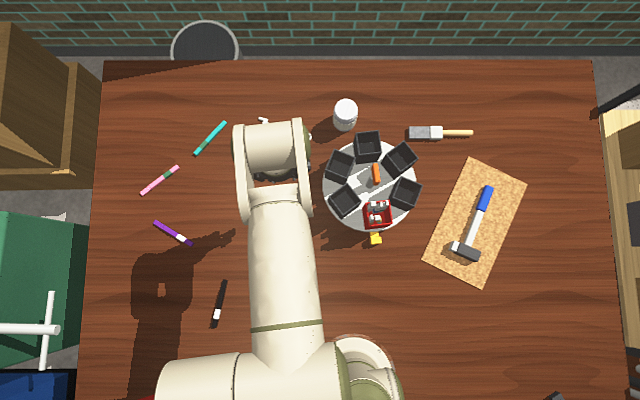

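View pics/c24.png

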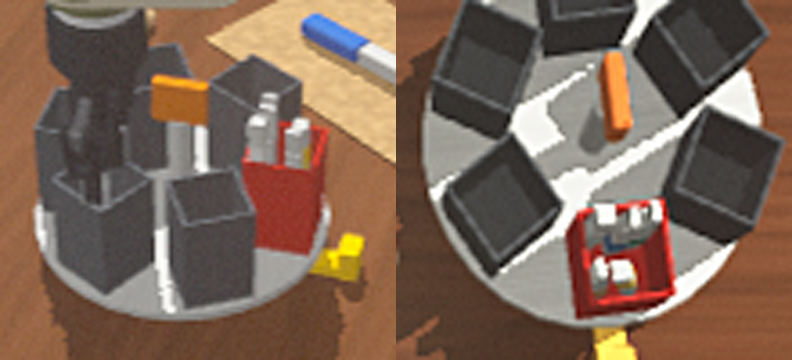

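```bash
python3 -c "
from h import *
print(ctrl.finish_job()); st()"
```

```text
the job is handed in; nothing more can be done
None
the job is handed in; nothing more can be done
```

The job is handed in after about 62 s of robot time, with the hammer, the chisels and the carousel all done in the order asked.

- **Hammer:** it lies wholly on the cork mat.
- **Chisels:** five were on the bench (blue, yellow, green, white and orange), and all five are end-down in the red cup. Before the turn, no top stood above about 184 mm, against roughly 179 mm for a chisel on the cup's bottom, so I take all five as seated. After the turn I judged this from the pictures only.
- **Along the way:**
  - The orange chisel got knocked about 9 cm aside, so I measured it again before picking it up.
  - The yellow chisel leaned across the cup. I pushed it upright with the closed fingers to make room.
- **Carousel:** it stayed in its starting notch while I loaded. I then turned it by the wing handle, and the red cup moved about 60.4° anticlockwise to face the pointer, with the gripper clear of it. The cup's edges gave about 61°, and both are within the 0.05 rad settling band.
- **Left alone:** I did not touch the tin, wire brush, spanner or any look-alike. In the last pictures they look undisturbed. The network missed the brush in both cameras and, in the top camera, the spanner, which the arm mostly hid there, so I judged the brush by eye.

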